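# Shake the lotion bottles in the hand-cranked shaker

### The arm

A 6-joint arm with a two-finger parallel gripper is mounted at the origin on the work surface. World frame = base frame: x ahead of the robot, y to its left, z up, the work surface at z = 0. Lengths are in m, angles in rad, forces in N, time in s.
With the tool pointing down it reaches from about 0.3 to 0.775 m from the base axis. Payload 14.6 kg.
Tool frame: the origin (TCP) lies on the centre line of the jaws, within the pads' length; the fingertips stand 14 mm ahead of it and the grasp point (between the pads) lies 5 mm behind it; x points along the fingers, y is the direction in which the jaws open and shut, and the axes are right-handed (so a half turn about x gives the same grasp; the last joint's range is limited). The gripper opens to 94 mm and grips with 3 to 60 N. Pads are 16 mm wide; open, the fingers measure 119 mm over their backs; the gripper's body (75 mm by 177 mm) begins 78 mm behind the grasp point.
Start: joints at [1.145, 0.3, 1.521, -0, 1.321, -0.067], TCP at [0.193, 0.515, 0.219] pointing down, gripper open.
Joint ranges: [-3.03, 3.03], [-0.79, 2.21], [0.23, 2.52], [-1.04, 4.18], [0, 3.07], [-2.55, 2.55]. Speed limits (rad/s): [2.22, 2.22, 2.57, 3.14, 3.14, 3.14].

### API

Orientations are given as [roll, pitch, yaw] about the fixed x, y, z axes, in that order (R = Rz(yaw) Ry(pitch) Rx(roll)).
In Python, from station import * gives the robot as it stands. The module is installed in compiled form; this text tells all that it offers.
- The arm moves only by the shell command python3 -m handwheel 'ROWS' [FORCE]. ROWS is JSON, a list of rows, each a list of 3 entries, a list of its own where there are three numbers: the shift along the tool's x, y, z in mm, then the turn about the tool's x in rad, then the gripper command: -1 is fully open, 1 is shut, values between are in proportion. In form: [[[dx, dy, dz], spin, gripper], ...]. A call has exactly 5 rows; each row is the pose to reach, as a shift and turn from the pose measured when the call began, along the tool's axes at that moment; what a row does not reach only later rows make up. A row lasts 1/10 s, in which the tool goes at most 50 mm and 8.59 degrees, less where a joint would pass 70% of its speed; a pose out of reach is approached as far as the arm can. A call with a gripper value outside its range is refused whole. The fingers move at their own pace and stop on an object; FORCE is the grip in N (left out, the last holds). Time passes only in rows, so rows that repeat a pose let the fingers close, or fill a call up. It gives the time, the measured TCP pose, the force and the opening at its end, in the units of the state.
- get_obs(): the state, without advancing time (a new reading comes with each control period).
- camera(name): name is "scene" or "top" or "wrist"; returns (picture, depth): 384x512x3 uint8, blue, green, red; 384x512 float32, m along the optical axis (not along the pixel's ray), 0 where there is no reading.
- camera_info(name): a dict with "fx", "fy", "cx", "cy" (pixels), "extrinsics" (4x4, takes a point from camera to world coordinates). Camera axes: x right, y down, z forward; pixel columns grow to the right and rows downward; lengths in m; the calibration is good to about 2 mm. The wrist camera is an equidistant fisheye: a pixel r from the principal point sees the ray r / f radians off the axis. A picture is of the moment at which its call begins: read the wrist's pose just before it. camera_info takes no time and is no camera call; for the wrist camera it gives the pose at the moment of the call.
- hand_in(): hands the job in, once; it reports no verdict.
The state is a dict: "time_s": time; "qpos": joint angles; "joint_vel": joint speeds; "tau": joint torques, N m; "ee_pos": TCP position; "eef_rot": TCP orientation; "force": force on the tool from outside, world axes, zero at the start; "moment": the same for the moment, N m; "grip_width": finger opening in m.
Only numpy, scipy, OpenCV 4.12 (cv2) and the standard library are available. Lean on these libraries where they do the work, as an engineer would, in place of code of your own. Each camera call takes 0.05 s, during which the arm holds its last target. There are 200 camera calls.

### The job

Stand every lotion bottle (two to four of them) upright in the grey caddy on the counter, then slide the loaded caddy up the ramp, without lifting it clear, and over the lip until it sits down flat on the shaker's platform. Crank the handle anticlockwise (seen from above) through at least four full turns, steadily through the heavy point of each turn and never letting the spring snatch it round faster than three quarters of a turn a second, and stop it at the parked position (platform back beside the ramp). Then stand all the bottles upright on the white tray, leaving the caddy on the parked shaker and everything else undisturbed.

Things in the scene. Friction and masses are not known exactly. Their poses are not given: they have to be found in the camera images.
- lotion_green: green lotion bottle with a white paper band, standing upright; may be absent. Body 44 mm diameter to a height of 70 mm, with a white cylindrical cap 28 mm diameter from there to 108 mm (the place to grip, from above). 0.13 kg. Origin at the centre of its underside, z up along the bottle.
- lotion_orange: orange lotion bottle with a white paper band, standing upright; may be absent. Body 44 mm diameter to a height of 70 mm, with a white cylindrical cap 28 mm diameter from there to 108 mm (the place to grip, from above). 0.13 kg. Origin at the centre of its underside, z up along the bottle.
- lotion_blue: blue lotion bottle with a white paper band, standing upright; may be absent. Body 44 mm diameter to a height of 70 mm, with a white cylindrical cap 28 mm diameter from there to 108 mm (the place to grip, from above). 0.13 kg. Origin at the centre of its underside, z up along the bottle.
- lotion_yellow: yellow lotion bottle with a white paper band, standing upright; may be absent. Body 44 mm diameter to a height of 70 mm, with a white cylindrical cap 28 mm diameter from there to 108 mm (the place to grip, from above). 0.13 kg. Origin at the centre of its underside, z up along the bottle.
- caddy: grey open caddy, 0.3 kg, loose, 132 x 132 mm, 39 mm tall, on two round white runners along its x; walls 5 mm, floor's upper face 9 mm up; full-height cross walls make 2 x 2 pockets (61 x 61 mm) centred at x, y = +-32 mm. Origin at its centre, level with the runners' underside. Its +x is the direction in which it is pushed; a blue handle post stands on its -x side.
- caddy_post (a point): centre of the top of the caddy's blue upright handle post: 14 mm (caddy's x) by 24 mm (its y), centred at x = -90 mm, y = 0 of the caddy, free from 39 mm up to its top at 98 mm
- shaker: hand-cranked bottle shaker standing fixed on the counter. Origin on the counter below the centre of its platform when parked; its own x axis runs from the loading ramp over the platform to the crank. The aluminium ramp (150 mm wide) starts at x = -152 mm at counter height and climbs to a crest 18 mm high at x = -91 to -85 mm. The crank turns about a vertical axis at x = 225 mm, y = 0.
- platform (a point): centre of the upper face of the shaker's sliding steel platform (12 mm above the counter; axes as the shaker). The platform is a shallow bay 146 x 152 mm inside (x from -72 to +74 mm): a red lip on the ramp side (6 mm above the platform, level with the ramp's crest), side walls 14 mm and an end stop 24 mm above the platform.
- sled (a joint): shift of the platform from the parked position towards the crank (m): 0 parked next to the ramp, 0.05 after half a turn of the crank. A spring of 600 N/m pulls it home.
- crank (a joint): angle of the crank (rad), 0 at the start, growing anticlockwise seen from above; it turns without end (a full turn is 6.28). At 0 the handle points along the shaker's +x. In the first half of each turn it becomes heavy (up to about 12 N at the handle, worst near 2 rad), in the second half the spring drives it on and it would run away if let go. Parked at every full turn.
- handle (a point): middle of the crank's red upright handle knob: 26 mm diameter, 46 mm tall, 60 mm from the crank's axis; this point is 104 mm above the counter and the knob reaches from 78 to 124 mm. The knob spins freely on its pin, so the gripper need not turn with it.
- tray: white ceramic tray fixed on the counter, 140 mm (its x) x 160 mm (its y), rim 12 mm tall, walls and floor 5 mm thick. Origin at the centre of its underside.
- tin: aluminium tin 64 mm diameter, 34 mm tall; not part of the job, leave it alone. Origin at the centre of its underside.
- candle: amber candle jar 80 mm diameter, 110 mm tall; not part of the job, leave it alone. Origin at the centre of its underside.
- mug: blue mug 76 mm diameter, 90 mm tall; not part of the job, leave it alone. Origin at the centre of its underside.
- soap: cream soap bar 85 x 55 x 26 mm; not part of the job, leave it alone. Origin at the centre of its underside.
- hairbrush: wooden hairbrush 195 mm long, 34 mm high, lying bristles down; not part of the job, leave it alone. Origin on the counter under its middle.
- tube: white tube with green cap, 150 mm long, lying; not part of the job, leave it alone. Origin at the centre of its underside.
- shampoo: white bottle 60 mm diameter, 180 mm tall; not part of the job, leave it alone. Origin at the centre of its underside.
Not all that is in view belongs to the job. Leave any purple or red look-alike of the lotion_blue alone.

How it is judged:
By the outcome, as a careful person would: the job done as asked, in the order asked, and still so for the second after the job is handed in, with the robot touching nothing.
Of lotion_green, lotion_orange, lotion_blue, lotion_yellow only 2 to 4 are there at a start; the rules pass over those that are not, and their reading is None.
At some moment in a run one of caddy may be knocked a few centimetres aside while the robot is not near it.
It also fails if it takes over 210 s, if anything falls off the work surface, if the arm or the gripper's body presses on something with over 40 N, if the wrist force passes 120 N, or if a joint passes its speed limit or range.

## Working session

There is one attempt and no reset: what is moved stays moved. The work goes in short steps, Python scripts to look and compute and a shell command to move; the robot and the scene stay as the last step left them, time stands still between calls to the robot, and variables do not carry over. Pictures are saved under pics/ and viewed, about 12 in all and at most 16, crops included, and the job is handed in when it is done.

```bash
mkdir -p pics; ls
cat > h.py <<'E'
from station import *
import numpy as np, cv2
def snap(n,f,crop=None,s=1):
    p,d=camera(n); np.save('pics/'+f+'.npy',d); cv2.imwrite('pics/'+f+'_raw.png',p)
    if crop: p=p[crop[1]:crop[3],crop[0]:crop[2]]
    if s!=1: p=cv2.resize(p,None,fx=s,fy=s,interpolation=cv2.INTER_CUBIC)
    cv2.imwrite('pics/'+f+'.png',p); return d
def world(n,u,v,d):
    i=camera_info(n); z=d[int(v),int(u)]
    return (i['extrinsics']@[(u-i['cx'])/i['fx']*z,(v-i['cy'])/i['fy']*z,z,1])[:3]
def onz(n,u,v,h):
    i=camera_info(n);E=np.array(i['extrinsics'])
    r=E[:3,:3]@[(u-i['cx'])/i['fx'],(v-i['cy'])/i['fy'],1]
    return E[:3,3]+r*(h-E[2,3])/r[2]
E
python3 - <<'E'
from h import *
print(get_obs())
for n in('top','scene'):
    snap(n,n,s=1.5); i=camera_info(n); print(n,i['fx'],i['fy'],i['cx'],i['cy'],np.round(i['extrinsics'],3).tolist())
E
```

```text
pics
{'time_s': 0.0, 'qpos': array([ 1.14534359e+00,  3.00478069e-01,  1.52160130e+00,  4.98462213e-06,
        1.32070308e+00, -6.65972766e-02]), 'joint_vel': array([-0.00147676, -0.00087379,  0.0005619 ,  0.00023947, -0.00045293,
        0.00085958]), 'tau': array([-1.62751392e-03, -5.31807268e+01, -3.52738488e+01,  7.07937218e-02,
        2.43371405e-02, -1.50975757e-04]), 'ee_pos': array([0.19305588, 0.51473098, 0.21887395]), 'eef_rot': array([-1.64145148,  1.56960652, -2.00030819]), 'force': array([ 1.18222768, -0.66446477,  0.09469252]), 'moment': array([-0.04671318,  0.0084624 ,  0.00935695]), 'grip_width': 0.0937911822480652}
top 378.6066662004233 378.6066662004233 258.1498004128293 197.79205245989087 [[0.017, -0.998, 0.055, 0.478], [-1.0, -0.018, -0.024, 0.037], [0.025, -0.054, -0.998, 1.248], [0.0, 0.0, 0.0, 1.0]]
scene 421.27710631738563 421.27710631738563 262.4836856969396 193.12345453677855 [[0.01, 0.638, -0.77, 1.561], [1.0, 0.011, 0.023, -0.002], [0.023, -0.77, -0.637, 0.916], [0.0, 0.0, 0.0, 1.0]]
```

View pics/top.png

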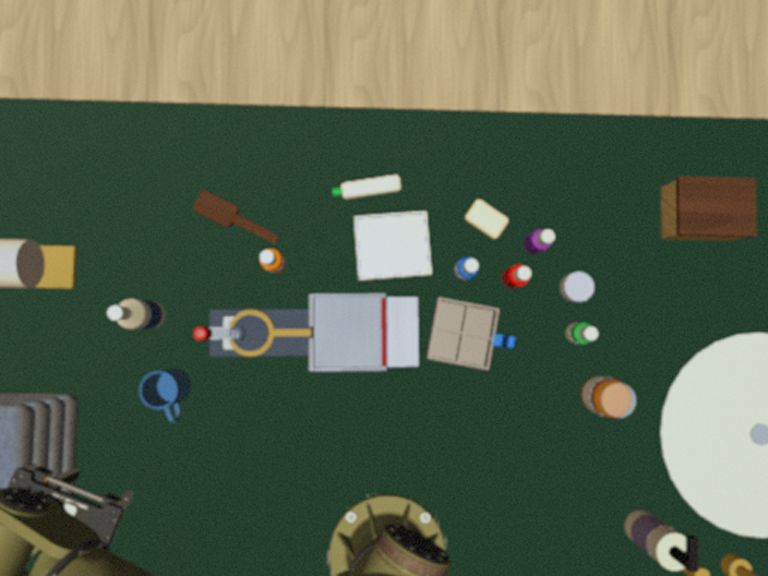

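View pics/scene.png

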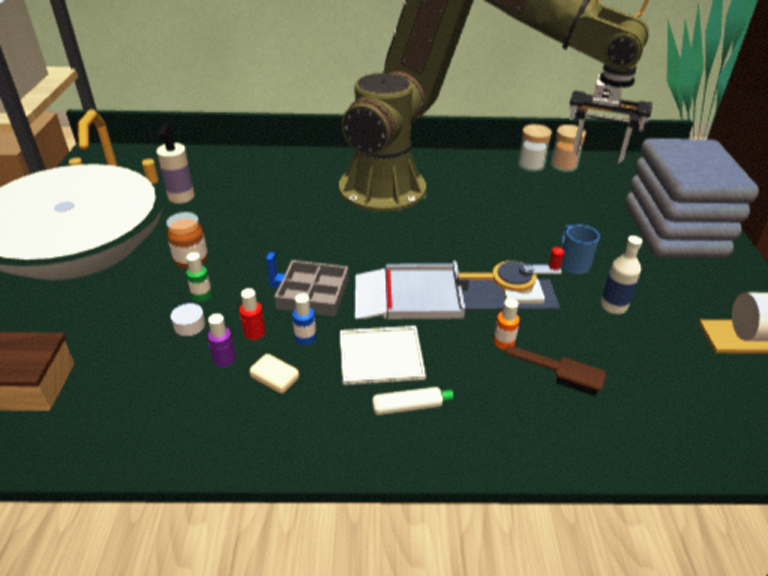

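The views show green, orange and blue bottles. In the top view (768 px wide), their caps are at (590,333), (266,257) and (470,265). The caddy is at about (464,333) with its post at (505,341), the shaker platform at (346,332), the handle at (201,334) and the tray at (393,245). I'll enlarge the top view.

Run:
```python
import cv2
p=cv2.imread('pics/top_raw.png')
cv2.imwrite('pics/c1.png',cv2.resize(p[130:280,120:420],(800,400),interpolation=cv2.INTER_CUBIC))
p=cv2.imread('pics/scene_raw.png')
cv2.imwrite('pics/c2.png',cv2.resize(p[155:275,110:410],(800,320),interpolation=cv2.INTER_CUBIC))
```

```text
(no output)
```

View pics/c1.png

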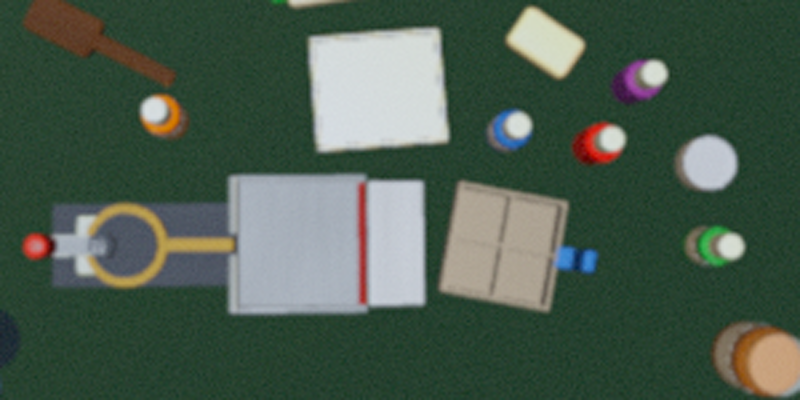

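View pics/c2.png

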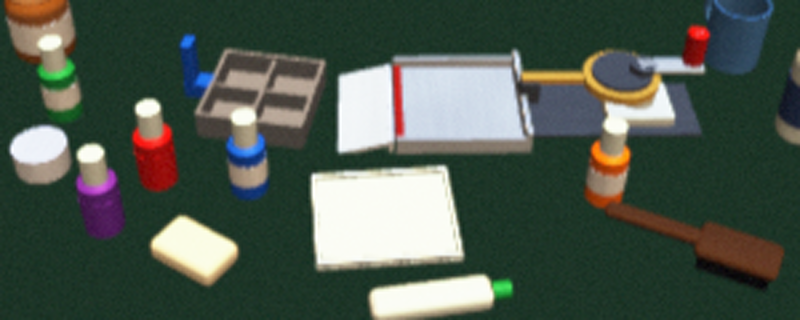

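```bash
cat >> h.py <<'E'
def tri(obs):
    A=[];b=[]
    for n,u,v in obs:
        i=camera_info(n);E=np.array(i['extrinsics']);r=E[:3,:3]@[(u-i['cx'])/i['fx'],(v-i['cy'])/i['fy'],1];r/=np.linalg.norm(r)
        P=np.eye(3)-np.outer(r,r);A.append(P);b.append(P@E[:3,3])
    return np.linalg.lstsq(np.vstack(A),np.hstack(b),rcond=None)[0]
E
python3 - <<'E'
from h import *
np.set_printoptions(precision=4,suppress=True)
k=2.6667
t=lambda x,y:(120+x/k,130+y/k)
s=lambda x,y:(110+x/k,155+y/k)
for n,a,b,h in [('orange',(156,109),(616,126),.108),('blue',(517,125),(244,118),.108),('green',(731,246),(49,43),.108),('post',(588,261),(188,40),.098),('handle',(37,245),(696,31),.124)]:
    print(n,tri([('top',*t(*a)),('scene',*s(*b))]),onz('top',*t(*a),h))
for n,h,pts in [('caddy',.039,[(460,181),(568,202),(549,311),(440,290)]),('tray',.012,[(308,38),(439,28),(449,140),(318,152)]),('rampfoot',0.0,[(425,181),(425,305)]),('lip',.018,[(362,182),(362,305)]),('tin',.034,[(708,163)]),('bay',.036,[(231,176),(231,312)])]:
    q=np.array([onz('top',*t(*p),h) for p in pts]);print(n,q.mean(0),'\n',q[:,:2])
E
```

```text
orange [0.618  0.2556 0.1042] [0.6171 0.2513 0.108 ]
blue [ 0.6077 -0.1568  0.102 ] [ 0.607  -0.1581  0.108 ]
green [ 0.4735 -0.4033  0.1026] [ 0.4737 -0.4035  0.108 ]
post [ 0.4536 -0.241   0.0947] [ 0.4538 -0.2426  0.098 ]
handle [0.4621 0.3764 0.1231] [0.4619 0.3745 0.124 ]
caddy [ 0.469  -0.1559  0.039 ] 
 [[ 0.5459 -0.1017]
 [ 0.523  -0.2324]
 [ 0.3921 -0.2103]
 [ 0.4151 -0.0794]]
tray [ 0.6587 -0.0029  0.012 ] 
 [[ 0.7207  0.0853]
 [ 0.7367 -0.0765]
 [ 0.5977 -0.0906]
 [ 0.5798  0.0702]]
rampfoot [ 0.4708 -0.0638  0.    ] 
 [[ 0.5473 -0.0627]
 [ 0.3944 -0.0648]]
lip [0.469  0.0144 0.018 ] 
 [[0.5437 0.0157]
 [0.3944 0.0131]]
tin [ 0.5736 -0.4042  0.034 ] 
 [[ 0.5736 -0.4042]]
bay [0.466  0.1711 0.036 ] 
 [[0.547  0.1731]
 [0.385  0.1692]]
```

```bash
cat >> h.py <<'E'
from scipy.spatial.transform import Rotation as Ro
def go(x,y,z,yawy=None):
    """tool shift (mm) to world target; yawy = wanted heading of tool y in deg"""
    o=get_obs();R=Ro.from_euler('xyz',o['eef_rot']).as_matrix()
    d=R.T@(np.array([x,y,z])-o['ee_pos'])*1000
    a=np.degrees(np.arctan2(R[1,1],R[0,1]))
    out='shift %s  ytool heading %.2f deg'%(np.round(d,1),a)
    if yawy is not None:
        s=(yawy-a+180)%360-180; out+=' spin %.3f'%(-np.radians(s))
    print(out,'| t %.1f pos %s F %s w %.4f q6 %.2f'%(o['time_s'],np.round(o['ee_pos'],4),np.round(o['force'],1),o['grip_width'],o['qpos'][5]))
E
python3 -c "
from h import *
go(.6178,.2535,.16,180);print(Ro.from_euler('xyz',get_obs()['eef_rot']).as_matrix().round(3))"
```

```text
shift [ 59.  -95.4 489.4]  ytool heading 69.44 deg spin -1.930 | t 0.1 pos [0.1931 0.5148 0.219 ] F [-0.2 -0.2 -0.2] w 0.0943 q6 -0.07
[[-0.     0.351  0.936]
 [-0.001  0.936 -0.351]
 [-1.    -0.001 -0.   ]]
```

```bash
python3 -m handwheel '[[[0,-20,100],0.3,-0.2],[[0,-40,200],0.45,-0.2],[[0,-58,300],0.6,-0.2],[[0,-75,400],0.75,-0.2],[[30,-95,489],0.9,-0.2]]' 20
python3 -m handwheel '[[[0,0,0],0.15,-0.2],[[0,0,0],0.3,-0.2],[[0,0,0],0.45,-0.2],[[0,0,0],0.46,-0.2],[[0,0,0],0.46,-0.2]]'
python3 -c "
from h import *
go(.6178,.2535,.16,0)"
```

```text
time_s: 0.6
ee_pos: [0.4076, 0.3831, 0.2144]
eef_rot: [-0.15, 1.57, -1.265]
force: [-0.1, -0.2, -0.9]
grip_width: 0.0583
time_s: 1.1
ee_pos: [0.4075, 0.383, 0.2142]
eef_rot: [-0.226, 1.57, -1.797]
force: [0.3, -0.6, -0.4]
grip_width: 0.0564
shift [ 54.2 210.4 129.4]  ytool heading -0.03 deg spin -0.000 | t 1.1 pos [0.4075 0.383  0.2142] F [ 0.3 -0.6 -0.4] w 0.0564 q6 0.69
```

```bash
python3 -m handwheel '[[[0,50,30],0,-0.2],[[0,100,60],0,-0.2],[[0,150,90],0,-0.2],[[10,200,120],0,-0.2],[[10,210,129],0,-0.2]]'
python3 - <<'E'
from h import *
go(.6178,.2535,.09,0)
i=camera_info('wrist');print({k:np.round(i[k],3).tolist() for k in i})
snap('wrist','w1',s=1.5)
E
```

```text
time_s: 1.6
ee_pos: [0.6189, 0.2527, 0.2037]
eef_rot: [-0.548, 1.57, -2.115]
force: [0.1, 0.8, 0.4]
grip_width: 0.0566
shift [113.7  -1.1  -0.9]  ytool heading 0.23 deg spin 0.004 | t 1.6 pos [0.6189 0.2527 0.2037] F [0.1 0.8 0.4] w 0.0566 q6 0.33
{'fx': 297.319, 'fy': 297.319, 'cx': 255.468, 'cy': 193.134, 'extrinsics': [[1.0, 0.005, 0.002, 0.619], [0.005, -0.962, -0.272, 0.332], [0.0, 0.272, -0.962, 0.369], [0.0, 0.0, 0.0, 1.0]]}
```

View pics/w1.png

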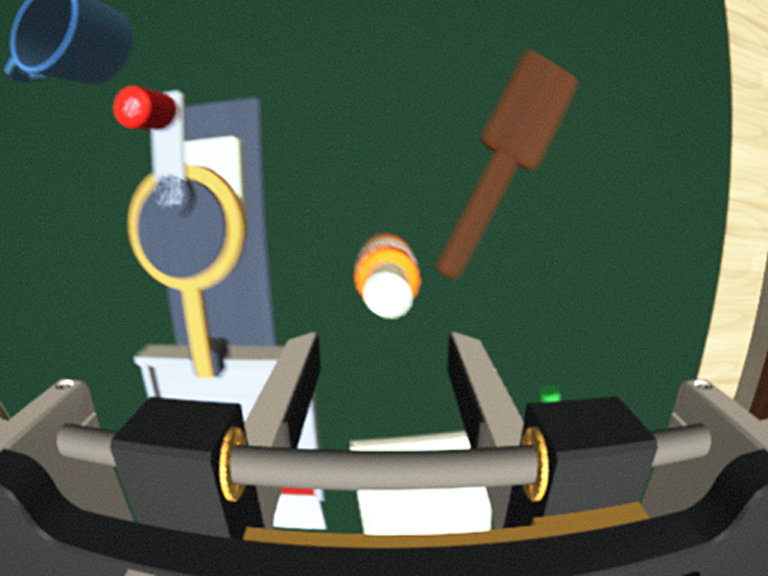

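The wrist view shows the orange cap at (388,293) between the jaws and the red knob top at (136,106), in the 1.5x picture.

```bash
cat >> h.py <<'E'
def wz(u,v,h,s=1.5,i=None):
    i=i or camera_info('wrist');E=np.array(i['extrinsics']);a=(np.array([u,v])/s-[i['cx'],i['cy']]);r=np.linalg.norm(a);t=r/i['fx']
    d=E[:3,:3]@np.r_[a/r*np.sin(t),np.cos(t)]
    return (E[:3,3]+d*(h-E[2,3])/d[2])[:2].round(4)
E
python3 -c "
from h import *
print(wz(388,295,.108),wz(135,106,.124)); go(.6178,.2535,.09,0)"
```

```text
[0.626  0.2503] [0.4752 0.3717]
shift [112.2  -4.9  -5.8]  ytool heading -0.02 deg spin -0.000 | t 1.6 pos [0.6228 0.248  0.2022] F [ 5.1 -3.  -0.5] w 0.0562 q6 0.33
```

```bash
python3 -m handwheel '[[[30,-3,-6],0,-0.2],[[70,-3,-6],0,-0.2],[[112,-3,-6],0,-0.2],[[112,-3,-6],0,-0.2],[[112,-3,-6],0,-0.2]]'
python3 -c "
from h import *
go(.620,.254,.09,0)"
```

```text
time_s: 2.15
ee_pos: [0.6199, 0.254, 0.0911]
eef_rot: [-0.434, 1.568, -2.002]
force: [0.5, 0.4, 0.8]
grip_width: 0.0564
shift [ 1.1  0.1 -0. ]  ytool heading 0.11 deg spin 0.002 | t 2.1 pos [0.6199 0.254  0.0911] F [0.5 0.4 0.8] w 0.0564 q6 0.33
```

```bash
python3 -m handwheel '[[[0,0,0],0,1],[[0,0,0],0,1],[[0,0,0],0,1],[[0,0,0],0,1],[[0,0,0],0,1]]' 20
python3 -m handwheel '[[[-25,0,0],0,1],[[-60,0,0],0,1],[[-90,0,30],0,1],[[-90,-20,70],0,1],[[-90,-40,115],0,1]]'
python3 -c "
from h import *
c=np.array([.469,-.156]);u=np.array([np.cos(np.radians(80)),np.sin(np.radians(80))]);v=np.array([-u[1],u[0]])
for a in(1,-1):
  for b in(1,-1): print(a,b,c+.032*a*u+.032*b*v)
go(.4426,-.119,.18,0)"
```

```text
time_s: 2.65
ee_pos: [0.6201, 0.2541, 0.0919]
eef_rot: [-0.034, 1.569, -1.603]
force: [-0.9, -0.5, 4.9]
grip_width: 0.0275
time_s: 3.15
ee_pos: [0.5797, 0.1384, 0.1825]
eef_rot: [0.483, 1.569, -1.085]
force: [0.7, -0.8, -1.0]
grip_width: 0.0278
1 1 [ 0.44304289 -0.11892941]
1 -1 [ 0.50607059 -0.13004289]
-1 1 [ 0.43192941 -0.18195711]
-1 -1 [ 0.49495711 -0.19307059]
shift [   2.9 -138.   257. ]  ytool heading 0.19 deg spin 0.003 | t 3.1 pos [0.5797 0.1384 0.1825] F [ 0.7 -0.8 -1. ] w 0.0278 q6 0.17
```

```bash
cat >> h.py <<'E'
def cad():
    """blue-post centroid and grey caddy floor centroid in the top view"""
    p,d=camera('top');cv2.imwrite('pics/cad_raw.png',p)
    return caddet(p)
def caddet(p):
    h=cv2.cvtColor(p,cv2.COLOR_BGR2HSV).astype(int);H,S,V=h[...,0],h[...,1],h[...,2]
    m=((H>95)&(H<118)&(S>130)&(V>110)).astype(np.uint8)
    n,l,s,c=cv2.connectedComponentsWithStats(m)
    g=((H<20)&(S>25)&(S<75)&(V>110)&(V<200)).astype(np.uint8);g[:150]=0;g[270:]=0
    n2,l2,s2,c2=cv2.connectedComponentsWithStats(cv2.morphologyEx(g,cv2.MORPH_CLOSE,np.ones((5,5))))
    k=1+np.argmax(s2[1:,4]);r=cv2.minAreaRect(np.argwhere(l2==k)[:,::-1].astype(np.float32))
    return [(c[i].round(1).tolist(),int(s[i,4])) for i in range(1,n) if s[i,4]>8],np.round(r[0],1),np.round(r[1],1),round(r[2],1),int(s2[k,4])
E
python3 -c "
from h import *
print(caddet(cv2.imread('pics/top_raw.png')));print(cad());go(.443,-.119,.18,0)"
```

```text
([([309.6, 179.4], 59), ([332.1, 226.2], 51), ([340.4, 227.4], 44), ([109.8, 260.1], 264), ([97.0, 251.6], 21), ([116.8, 271.6], 11)], array([308.1, 221.7]), array([41.5, 40.9]), 10.7, 1617)
([([309.5, 179.3], 60), ([332.1, 226.2], 51), ([340.4, 227.4], 44), ([109.6, 258.9], 265), ([97.0, 267.2], 21)], array([307.8, 221.7]), array([40.9, 40.5]), 10.5, 1617)
shift [   3.  -134.1  251.6]  ytool heading 0.00 deg spin 0.000 | t 3.2 pos [0.5771 0.1326 0.1817] F [-1.3 -4.6 -0.3] w 0.0277 q6 0.17
```

```bash
python3 -m handwheel '[[[0,-25,50],0,1],[[0,-52,100],0,1],[[0,-79,150],0,1],[[0,-105,200],0,1],[[0,-132,250],0,1]]'
python3 -m handwheel '[[[0,0,0],0,1],[[0,0,0],0,1],[[0,0,0],0,1],[[0,0,0],0,1],[[0,0,0],0,1]]'
python3 -c "
from h import *
go(.443,-.119,.104,0)"
```

```text
time_s: 3.7
ee_pos: [0.4627, -0.0835, 0.1829]
eef_rot: [-0.52, 1.566, -2.09]
force: [0.8, -1.0, -1.3]
grip_width: 0.0276
time_s: 4.2
ee_pos: [0.463, -0.0826, 0.1827]
eef_rot: [-0.585, 1.566, -2.153]
force: [0.1, 0.3, -1.3]
grip_width: 0.0277
shift [ 78.9 -19.9  36.1]  ytool heading 0.12 deg spin 0.002 | t 4.2 pos [ 0.463  -0.0826  0.1827] F [ 0.1  0.3 -1.3] w 0.0277 q6 -0.25
```

```bash
python3 -m handwheel '[[[0,-20,36],0,1],[[0,-20,36],0,1],[[30,-20,36],0,1],[[60,-20,36],0,1],[[78,-20,36],0,1]]'
python3 -m handwheel '[[[0,0,0],0,1],[[0,0,0],0,1],[[0,0,0],0,1],[[0,0,0],0,1],[[0,0,0],0,1]]'
python3 -c "
from h import *
go(.443,-.119,.101,0)"
```

```text
time_s: 4.7
ee_pos: [0.4426, -0.118, 0.103]
eef_rot: [-0.945, 1.565, -2.513]
force: [-0.6, 0.1, -0.8]
grip_width: 0.028
time_s: 5.2
ee_pos: [0.4429, -0.1181, 0.1036]
eef_rot: [-0.764, 1.566, -2.332]
force: [-0.0, 1.0, -1.5]
grip_width: 0.028
shift [2.6 0.2 0.9]  ytool heading 0.15 deg spin 0.003 | t 5.2 pos [ 0.4429 -0.1181  0.1036] F [-0.   1.  -1.5] w 0.0280 q6 -0.34
```

```bash
python3 -m handwheel '[[[3,0,0],0,1],[[3,0,0],0,1],[[3,0,0],0,-0.2],[[3,0,0],0,-0.2],[[3,0,0],0,-0.2]]'
python3 -m handwheel '[[[-40,0,0],0,-0.2],[[-80,0,0],0,-0.2],[[-80,50,10],0,-0.2],[[-80,100,25],0,-0.2],[[-80,150,38],0,-0.2]]'
python3 -m handwheel '[[[0,0,0],0,-0.2],[[0,0,0],0,-0.2],[[0,0,0],0,-0.2],[[0,0,0],0,-0.2],[[0,0,0],0,-0.2]]'
python3 -c "
from h import *
go(.6072,-.1575,.09,0)"
```

```text
time_s: 5.7
ee_pos: [0.4428, -0.1181, 0.1006]
eef_rot: [-0.769, 1.566, -2.337]
force: [1.2, -0.3, -0.3]
grip_width: 0.0483
time_s: 6.2
ee_pos: [0.5902, -0.1546, 0.1809]
eef_rot: [-0.469, 1.566, -2.037]
force: [-0.6, 0.1, 1.0]
grip_width: 0.0564
time_s: 6.7
ee_pos: [0.5898, -0.1545, 0.1818]
eef_rot: [-0.205, 1.566, -1.773]
force: [0.1, 0.4, -0.6]
grip_width: 0.0565
shift [91.8 17.5  2.7]  ytool heading 0.15 deg spin 0.003 | t 6.7 pos [ 0.5898 -0.1545  0.1818] F [ 0.1  0.4 -0.6] w 0.0565 q6 -0.32
```

```bash
python3 -m handwheel '[[[0,18,2.5],0,-0.2],[[30,18,2.5],0,-0.2],[[60,18,2.5],0,-0.2],[[91,18,2.5],0,-0.2],[[91,18,2.5],0,-0.2]]'
python3 -m handwheel '[[[0,0,0],0,1],[[0,0,0],0,1],[[0,0,0],0,1],[[0,0,0],0,1],[[0,0,0],0,1]]' 20
python3 -m handwheel '[[[-40,0,0],0,1],[[-80,0,0],0,1],[[-80,0,0],0,1],[[-80,0,0],0,1],[[-80,0,0],0,1]]'
python3 -c "
from h import *
print(cad());go(.506,-.130,.18,0)"
```

```text
time_s: 7.2
ee_pos: [0.6056, -0.1567, 0.0874]
eef_rot: [-1.229, 1.564, -2.797]
force: [0.1, 0.1, 0.6]
grip_width: 0.0565
time_s: 7.7
ee_pos: [0.6061, -0.1569, 0.0888]
eef_rot: [-1.0, 1.565, -2.568]
force: [-2.0, -0.0, 7.4]
grip_width: 0.0278
time_s: 8.2
ee_pos: [0.6059, -0.1565, 0.1673]
eef_rot: [-1.25, 1.563, -2.818]
force: [-0.2, -0.5, -1.4]
grip_width: 0.0277
([([97.2, 251.8], 24), ([109.8, 260.2], 262), ([116.8, 270.7], 10)], array([292.1, 216.5]), array([ 8.2, 36.7]), 11.3, 189)
shift [-12.2 -99.9 -26.7]  ytool heading 0.15 deg spin 0.003 | t 8.2 pos [ 0.6059 -0.1565  0.1671] F [-0.7  0.3 -0.6] w 0.0277 q6 -0.31
```

```bash
cat >> h.py <<'E'
def cads(p=None):
    if p is None: p,_=camera('scene');cv2.imwrite('pics/cads_raw.png',p)
    h=cv2.cvtColor(p,cv2.COLOR_BGR2HSV).astype(int);H,S,V=h[...,0],h[...,1],h[...,2]
    n,l,s,c=cv2.connectedComponentsWithStats(((H>95)&(H<118)&(S>130)&(V>110)).astype(np.uint8))
    return [(c[i].round(1).tolist(),int(s[i,4])) for i in range(1,n) if s[i,4]>15]
E
python3 -c "
from h import *
print(cads(cv2.imread('pics/scene_raw.png')));print(cads())"
python3 -m handwheel '[[[-14,-25,-7],0,1],[[-14,-50,-13],0,1],[[-14,-75,-20],0,1],[[-14,-100,-26.5],0,1],[[-14,-100,-26.5],0,1]]'
python3 -m handwheel '[[[0,0,0],0,1],[[0,0,0],0,1],[[0,0,0],0,1],[[0,0,0],0,1],[[0,0,0],0,1]]'
python3 -c "
from h import *
go(.506,-.130,.103,0)"
```

```text
[([380.9, 155.2], 33), ([395.2, 159.3], 25), ([180.1, 171.3], 31), ([185.1, 184.4], 45), ([202.6, 211.4], 91), ([205.5, 226.3], 18)]
[([387.4, 157.0], 62), ([179.5, 172.6], 23), ([185.3, 184.5], 47), ([201.0, 190.2], 92), ([203.8, 206.0], 23)]
time_s: 8.8
ee_pos: [0.504, -0.1296, 0.1813]
eef_rot: [-1.377, 1.562, -2.945]
force: [-0.1, -1.2, -1.0]
grip_width: 0.0273
time_s: 9.3
ee_pos: [0.5042, -0.1297, 0.1811]
eef_rot: [-1.393, 1.562, -2.961]
force: [-0.2, -0.3, -2.0]
grip_width: 0.0277
shift [78.1  2.6  0.2]  ytool heading 0.15 deg spin 0.003 | t 9.3 pos [ 0.5042 -0.1297  0.1811] F [-0.2 -0.3 -2. ] w 0.0277 q6 -0.32
```

```bash
python3 -m handwheel '[[[30,2,0],0,1],[[60,2,0],0,1],[[81,2,0],0,1],[[81,2,0],0,1],[[81,2,0],0,1]]'
python3 -m handwheel '[[[0,0,0],0,1],[[0,0,0],0,-0.2],[[0,0,0],0,-0.2],[[0,0,0],0,-0.2],[[0,0,0],0,-0.2]]'
python3 -m handwheel '[[[-40,0,0],0,-0.2],[[-80,0,0],0,-0.2],[[-80,-5,50],0,-0.2],[[-80,-10,100],0,-0.2],[[-80,-15,150],0,-0.2]]'
python3 -m handwheel '[[[0,-5,45],0,-0.2],[[0,-10,90],0,-0.2],[[0,-15,124],0,-0.2],[[0,-16,124],0,-0.2],[[0,-16,124],0,-0.2]]'
python3 -c "
from h import *
go(.4736,-.4034,.09,0)"
```

```text
time_s: 9.8
ee_pos: [0.5057, -0.1299, 0.1007]
eef_rot: [-1.39, 1.562, -2.959]
force: [1.1, -0.7, -1.3]
grip_width: 0.0275
time_s: 10.3
ee_pos: [0.5057, -0.1299, 0.1009]
eef_rot: [-1.372, 1.562, -2.94]
force: [-0.7, 0.1, -0.2]
grip_width: 0.055
time_s: 10.8
ee_pos: [0.4916, -0.2806, 0.1818]
eef_rot: [-1.3, 1.562, -2.867]
force: [0.5, -0.8, -0.4]
grip_width: 0.0562
time_s: 11.3
ee_pos: [0.4757, -0.4049, 0.1818]
eef_rot: [-1.382, 1.562, -2.951]
force: [0.7, 0.3, 0.1]
grip_width: 0.0565
shift [91.8 -1.3 -1.6]  ytool heading 0.14 deg spin 0.002 | t 11.3 pos [ 0.4757 -0.4049  0.1818] F [0.7 0.3 0.1] w 0.0565 q6 -0.76
```

```bash
python3 -m handwheel '[[[30,-1.5,-1.5],0,-0.2],[[60,-1.5,-1.5],0,-0.2],[[91,-1.5,-1.5],0,-0.2],[[91,-1.5,-1.5],0,-0.2],[[91,-1.5,-1.5],0,-0.2]]'
python3 -m handwheel '[[[0,0,0],0,1],[[0,0,0],0,1],[[0,0,0],0,1],[[0,0,0],0,1],[[0,0,0],0,1]]' 20
python3 -m handwheel '[[[-40,0,0],0,1],[[-90,0,0],0,1],[[-90,0,-30],0,1],[[-90,0,-60],0,1],[[-90,0,-60],0,1]]'
python3 -c "
from h import *
print(cads());print(cad());go(.495,-.193,.18,0)"
```

```text
time_s: 11.8
ee_pos: [0.474, -0.4029, 0.0918]
eef_rot: [-1.371, 1.562, -2.938]
force: [-0.5, -0.3, 0.1]
grip_width: 0.0566
time_s: 12.3
ee_pos: [0.4742, -0.4031, 0.0925]
eef_rot: [-1.258, 1.563, -2.826]
force: [-0.4, 0.4, 4.5]
grip_width: 0.0274
time_s: 12.8
ee_pos: [0.4748, -0.3403, 0.1825]
eef_rot: [-1.355, 1.563, -2.921]
force: [0.0, 0.5, -1.2]
grip_width: 0.0278
[([387.5, 157.0], 61), ([180.1, 171.6], 34), ([185.3, 184.5], 47), ([213.8, 187.4], 75)]
([([299.5, 212.2], 37), ([331.9, 226.1], 54), ([340.4, 227.4], 44), ([110.7, 259.7], 247), ([96.4, 253.0], 23), ([96.3, 267.9], 10), ([116.8, 271.2], 12)], array([308. , 221.8]), array([41.6, 40.8]), 11.3, 1273)
shift [   1.9   20.9 -149.6]  ytool heading 0.23 deg spin 0.004 | t 12.9 pos [ 0.4747 -0.3427  0.1824] F [-0.8  0.1 -1.1] w 0.0279 q6 -0.69
```

```bash
python3 -m handwheel '[[[-35,8,0],0,1],[[-35,21,-40],0,1],[[-35,21,-85],0,1],[[-35,21,-125],0,1],[[-35,21,-149],0,1]]'
python3 -m handwheel '[[[0,0,0],0,1],[[0,0,0],0,1],[[0,0,0],0,1],[[0,0,0],0,1],[[0,0,0],0,1]]'
python3 -c "
from h import *
go(.495,-.193,.1015,0)"
```

```text
time_s: 13.4
ee_pos: [0.4954, -0.192, 0.2167]
eef_rot: [-1.299, 1.563, -2.865]
force: [-0.6, 0.7, -1.3]
grip_width: 0.0277
time_s: 13.9
ee_pos: [0.4953, -0.1928, 0.2165]
eef_rot: [-1.323, 1.562, -2.89]
force: [0.4, -0.5, -1.8]
grip_width: 0.0273
shift [115.    0.7  -0. ]  ytool heading 0.20 deg spin 0.003 | t 13.9 pos [ 0.4953 -0.1928  0.2165] F [ 0.4 -0.5 -1.8] w 0.0273 q6 -0.44
```

```bash
python3 -m handwheel '[[[40,0,0],0,1],[[80,0,0],0,1],[[114,0,0],0,1],[[114,0,0],0,1],[[114,0,0],0,1]]'
python3 -m handwheel '[[[0,0,0],0,1],[[0,0,0],0,-0.2],[[0,0,0],0,-0.2],[[0,0,0],0,-0.2],[[0,0,0],0,-0.2]]'
python3 -m handwheel '[[[-40,0,0],0,-0.2],[[-80,0,0],0,-0.2],[[-80,-20,25],0.08,-0.2],[[-80,-41,60],0.178,-0.2],[[-80,-41,110],0.178,-0.2]]'
python3 - <<'E'
from h import *
i=camera_info('wrist');go(.4538,-.2425,.075,-10)
snap('wrist','w2',s=1.5);snap('top','t2',crop=(120,130,420,280),s=2.667)
np.save('pics/w2i.npy',i,allow_pickle=True);print(cads())
E
```

```text
time_s: 14.4
ee_pos: [0.4945, -0.1934, 0.1033]
eef_rot: [-1.338, 1.562, -2.905]
force: [0.2, -0.8, -1.7]
grip_width: 0.0276
time_s: 14.9
ee_pos: [0.4946, -0.1934, 0.1037]
eef_rot: [-1.298, 1.563, -2.866]
force: [-0.6, -0.4, -0.2]
grip_width: 0.0548
time_s: 15.4
ee_pos: [0.4533, -0.3035, 0.1851]
eef_rot: [-1.065, 1.563, -2.813]
force: [1.3, 0.6, 0.6]
grip_width: 0.0565
shift [109.9  -9.5 -60.5]  ytool heading -10.13 deg spin -0.002 | t 15.4 pos [ 0.4533 -0.3035  0.1851] F [1.3 0.6 0.6] w 0.0565 q6 -0.47
[([380.9, 155.1], 35), ([395.1, 158.9], 30), ([180.1, 171.5], 33), ([184.5, 184.7], 37), ([213.8, 187.3], 73)]
```

View pics/w2.png

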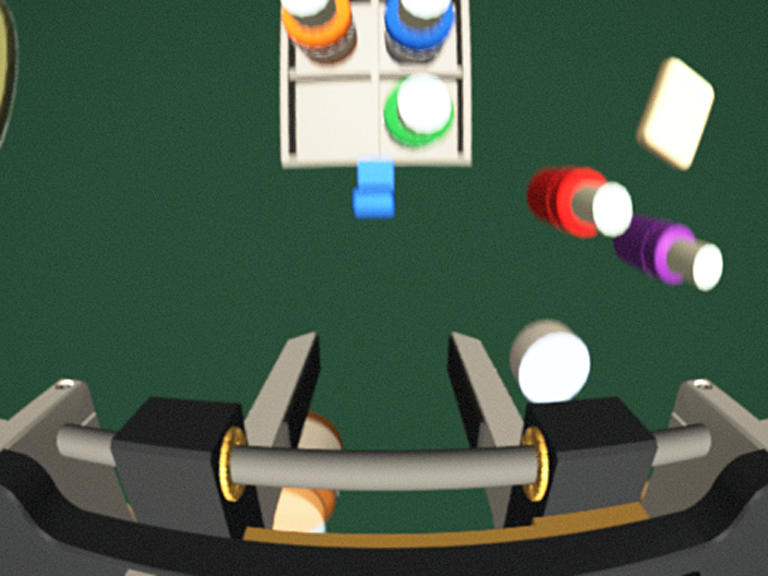

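Run:
```python
from h import *
i=np.load('pics/w2i.npy',allow_pickle=True).item()
for p,h in [((374,204),.098),((375,174),.03),((376,115),.039),((420,98),.117),((283,165),.039),((471,163),.039)]: print(p,wz(*p,h,i=i))
```

```text
(374, 204) [ 0.4581 -0.2456]
(375, 174) [ 0.4598 -0.2299]
(376, 115) [ 0.468  -0.1893]
(420, 98) [ 0.4919 -0.1932]
(283, 165) [ 0.3979 -0.2109]
(471, 163) [ 0.5273 -0.2328]
```

View pics/t2.png

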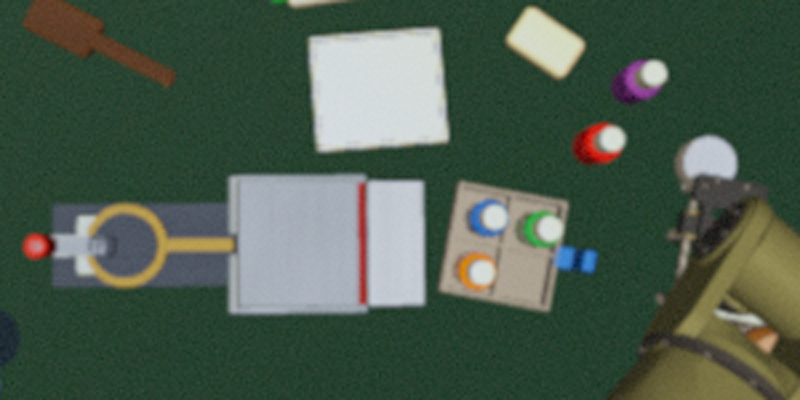

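The three bottles stand in their own pockets and the caddy is still at its first place. The post top is at about (0.456,-0.244). Next I'll work out the path the post must follow up the ramp.

```bash
cat > ramp.py <<'E'
import numpy as np
from scipy.optimize import linprog
X=np.arange(-400,120,1.);H=np.interp(X,[-152,-91,-72,-71.9],[0,18,18,12])
for xc in list(range(-250,-20,10))+list(range(-20,6,2)):
    m=abs(X-xc)<=66
    r=linprog([1,0.001*0],A_ub=-np.c_[np.ones(m.sum()),(X-xc)[m]],b_ub=-H[m],bounds=[(None,None)]*2)
    h,t=r.x;a=np.arctan(t)
    print(xc,'tilt %.1f'%np.degrees(a),'grasp x %.1f z %.1f'%(xc-90*np.cos(a)-80*np.sin(a),h-90*np.sin(a)+80*np.cos(a)))
E
python3 ramp.py
python3 -m handwheel '[[[0,-8,-60],0,-0.1],[[0,-8,-60],0,-0.1],[[40,-8,-60],0,-0.1],[[80,-8,-60],0,-0.1],[[110,-8,-60],0,-0.1]]'
python3 -m handwheel '[[[0,0,0],0,-0.1],[[0,0,0],0,-0.1],[[0,0,0],0,-0.1],[[0,0,0],0,-0.1],[[0,0,0],0,-0.1]]'
python3 -c "
from h import *
go(.4555,-.2435,.075,-10)"
```

```text
-250 tilt 0.0 grasp x -340.0 z 80.0
-240 tilt 0.0 grasp x -330.0 z 80.0
-230 tilt 0.0 grasp x -320.0 z 80.0
-220 tilt 0.0 grasp x -310.0 z 80.0
-210 tilt 1.0 grasp x -301.4 z 79.6
-200 tilt 2.3 grasp x -293.1 z 79.0
-190 tilt 3.6 grasp x -284.8 z 78.4
-180 tilt 4.9 grasp x -276.4 z 77.7
-170 tilt 6.1 grasp x -268.0 z 77.0
-160 tilt 7.4 grasp x -259.5 z 76.3
-150 tilt 8.2 grasp x -250.5 z 75.9
-140 tilt 8.9 grasp x -241.3 z 75.5
-130 tilt 9.7 grasp x -232.2 z 75.0
-120 tilt 10.7 grasp x -223.3 z 74.4
-110 tilt 12.0 grasp x -214.6 z 73.6
-100 tilt 13.5 grasp x -206.2 z 72.6
-90 tilt 0.0 grasp x -180.0 z 98.0
-80 tilt 0.0 grasp x -170.0 z 98.0
-70 tilt -5.0 grasp x -152.6 z 105.4
-60 tilt -4.4 grasp x -143.6 z 103.7
-50 tilt -3.9 grasp x -134.3 z 102.4
-40 tilt -3.5 grasp x -124.9 z 101.4
-30 tilt -3.2 grasp x -115.4 z 100.5
-20 tilt -2.9 grasp x -105.8 z 99.8
-18 tilt -2.9 grasp x -103.9 z 99.7
-16 tilt -2.8 grasp x -102.0 z 99.6
-14 tilt -2.8 grasp x -100.0 z 99.4
-12 tilt -2.7 grasp x -98.1 z 99.3
-10 tilt -2.7 grasp x -96.2 z 99.2
-8 tilt -2.6 grasp x -94.2 z 99.1
-6 tilt -2.6 grasp x -92.3 z 99.0
-4 tilt 0.0 grasp x -94.0 z 92.0
-2 tilt 0.0 grasp x -92.0 z 92.0
0 tilt 0.0 grasp x -90.0 z 92.0
2 tilt 0.0 grasp x -88.0 z 92.0
4 tilt 0.0 grasp x -86.0 z 92.0
time_s: 16.05
ee_pos: [0.4555, -0.2437, 0.072]
eef_rot: [-1.219, 1.562, -2.966]
force: [1.1, -0.7, -0.1]
grip_width: 0.0515
time_s: 16.55
ee_pos: [0.456, -0.244, 0.0732]
eef_rot: [-1.054, 1.563, -2.801]
force: [0.0, -0.6, -0.4]
grip_width: 0.0517
shift [-1.8 -0.6 -0.4]  ytool heading -10.11 deg spin -0.002 | t 16.6 pos [ 0.456  -0.244   0.0732] F [ 0.  -0.6 -0.4] w 0.0517 q6 -0.38
```

```bash
python3 -m handwheel '[[[0,0,0],0,1],[[0,0,0],0,1],[[0,0,0],0,1],[[0,0,0],0,1],[[0,0,0],0,1]]' 30
python3 -m handwheel '[[[0,4,0.2],-0.04,1],[[0,8,0.4],-0.08,1],[[0,12,0.6],-0.12,1],[[0,16,0.7],-0.16,1],[[0,19,0.7],-0.195,1]]'
python3 -m handwheel '[[[0,0,0],0,1],[[0,0,0],0,1],[[0,0,0],0,1],[[0,0,0],0,1],[[0,0,0],0,1]]'
python3 - <<'E'
from h import *
go(.4743,-.248,.075,1.1)
snap('top','t3',crop=(220,160,370,272),s=5)
E
```

```text
time_s: 17.05
ee_pos: [0.4561, -0.2441, 0.0733]
eef_rot: [-1.014, 1.563, -2.761]
force: [-0.4, -0.3, 0.7]
grip_width: 0.0239
time_s: 17.55
ee_pos: [0.4751, -0.2485, 0.0733]
eef_rot: [-1.092, 1.564, -2.643]
force: [0.3, -2.3, 1.0]
grip_width: 0.0236
time_s: 18.05
ee_pos: [0.4751, -0.2485, 0.0733]
eef_rot: [-1.088, 1.564, -2.64]
force: [1.3, 0.4, -1.4]
grip_width: 0.024
shift [-1.7 -0.8 -0.5]  ytool heading 1.11 deg spin 0.000 | t 18.1 pos [ 0.4751 -0.2485  0.0733] F [ 1.3  0.4 -1.4] w 0.0240 q6 -0.56
```

View pics/t3.png

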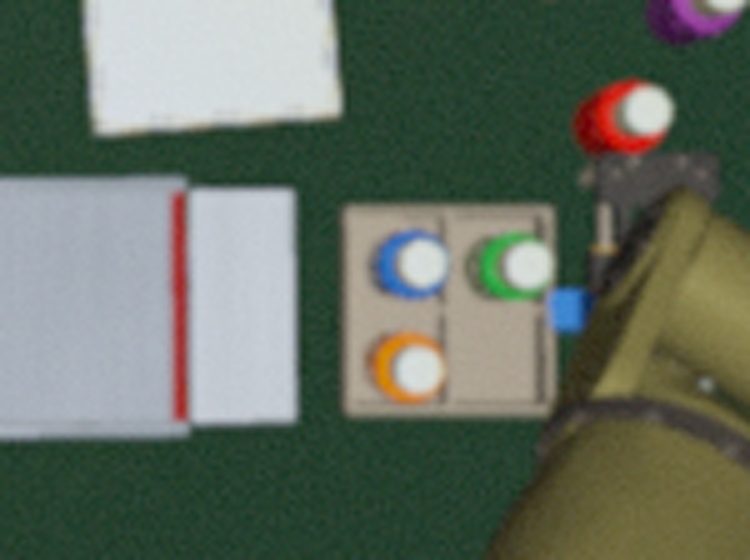

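```bash
python3 -m handwheel '[[[0,0,-10],0,1],[[0,0,-20],0,1],[[0,0,-32],0,1],[[1,0,-44],0,1],[[2,0,-56],0,1]]' 12
python3 -m handwheel '[[[0.7,0,-12],0,1],[[1.5,0,-24],0,1],[[2,0,-36],0,1],[[2.5,0,-48],0,1],[[3.5,0,-60],0,1]]'
python3 - <<'E'
from h import *
go(.4743,-.248,.0733,1.1)
snap('scene','s3',crop=(130,130,280,240),s=5)
E
```

```text
time_s: 18.6
ee_pos: [0.4742, -0.192, 0.0716]
eef_rot: [-0.837, 1.564, -2.388]
force: [-0.1, -8.9, 2.9]
grip_width: 0.0237
time_s: 19.1
ee_pos: [0.4727, -0.131, 0.0678]
eef_rot: [-0.853, 1.563, -2.404]
force: [0.5, -6.3, 1.5]
grip_width: 0.0241
shift [ -4.9  -0.8 117.1]  ytool heading 1.16 deg spin 0.001 | t 19.1 pos [ 0.4727 -0.131   0.0678] F [ 0.5 -6.3  1.5] w 0.0241 q6 -0.36
```

View pics/s3.png

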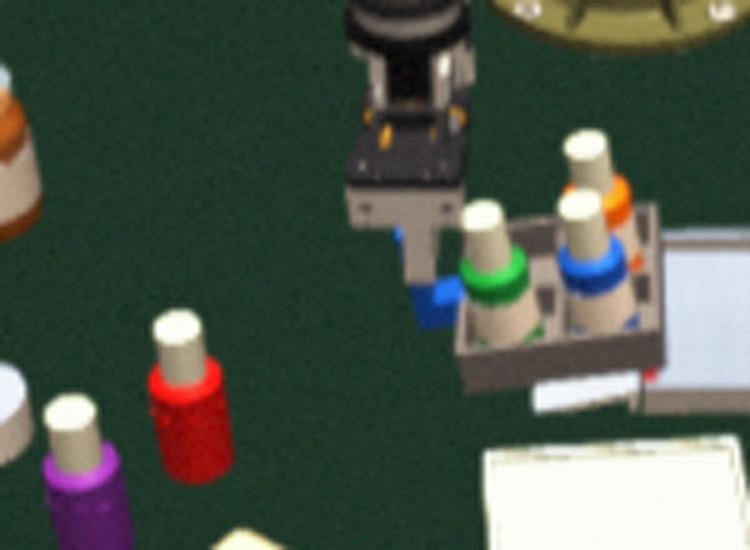

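```bash
python3 -m handwheel '[[[1,0,-6],0,1],[[1.5,0,-11],0,1],[[1.5,0,-14],0,1],[[-2,0,-18],0,1],[[-6,0,-22],0,1]]'
python3 -m handwheel '[[[-4,0,-4],0,1],[[-8,0,-8],0,1],[[-12,0,-12],0,1],[[-16,0,-16],0,1],[[-19,0,-21],0,1]]'
python3 - <<'E'
from h import *
go(.4743,-.248,.0733,1.1)
snap('scene','s4',crop=(130,130,280,240),s=5)
E
```

```text
time_s: 19.65
ee_pos: [0.4717, -0.1071, 0.0734]
eef_rot: [-1.08, 1.563, -2.63]
force: [-0.7, -3.5, -1.1]
grip_width: 0.0241
time_s: 20.15
ee_pos: [0.4714, -0.0856, 0.0927]
eef_rot: [-1.089, 1.563, -2.639]
force: [0.6, -3.0, -0.8]
grip_width: 0.0243
shift [ 20.   -0.4 162.3]  ytool heading 1.20 deg spin 0.002 | t 20.1 pos [ 0.4714 -0.0856  0.0927] F [ 0.6 -3.  -0.8] w 0.0243 q6 -0.27
```

View pics/s4.png

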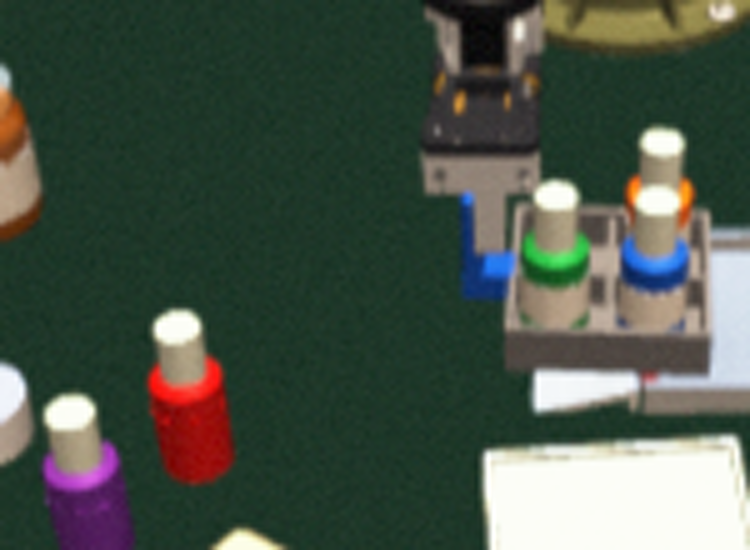

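```bash
python3 -m handwheel '[[[-2,0,-9],0,1],[[-5,0,-18],0,1],[[-5,0,-27],0,1],[[-4,0,-36],0,1],[[-3,0,-45],0,1]]'
python3 -m handwheel '[[[0.5,0,-9],0,1],[[1,0,-18],0,1],[[2,0,-27],0,1],[[2.5,0,-32],0,1],[[3,0,-37],0,1]]'
python3 - <<'E'
from h import *
go(.4743,-.248,.0733,1.1)
E
```

```text
time_s: 20.7
ee_pos: [0.4708, -0.0392, 0.0958]
eef_rot: [-1.054, 1.564, -2.604]
force: [1.9, -3.3, 2.2]
grip_width: 0.0239
time_s: 21.2
ee_pos: [0.4699, -0.0017, 0.0926]
eef_rot: [-1.069, 1.564, -2.619]
force: [0.2, -3.6, 0.8]
grip_width: 0.024
shift [ 20.1  -0.7 246.3]  ytool heading 1.23 deg spin 0.002 | t 21.2 pos [ 0.4699 -0.0017  0.0926] F [ 0.2 -3.6  0.8] w 0.0240 q6 -0.10
```

```bash
python3 -m handwheel '[[[2,0,-1],0,1],[[4,0,-2],0,1],[[6,0,-2],0,1],[[7,0,-2],0,1],[[7,0,-2],0,1]]'
python3 - <<'E'
from h import *
go(.4743,-.248,.0733,1.1)
snap('scene','s5',crop=(160,130,310,240),s=5)
E
```

```text
time_s: 21.7
ee_pos: [0.4708, 0.0003, 0.0867]
eef_rot: [-0.783, 1.566, -2.332]
force: [-0.7, 0.6, 12.9]
grip_width: 0.0223
shift [ 14.3  -1.8 248.3]  ytool heading 1.24 deg spin 0.002 | t 21.7 pos [4.708e-01 3.000e-04 8.670e-02] F [-0.7  0.6 12.9] w 0.0223 q6 -0.09
```

View pics/s5.png

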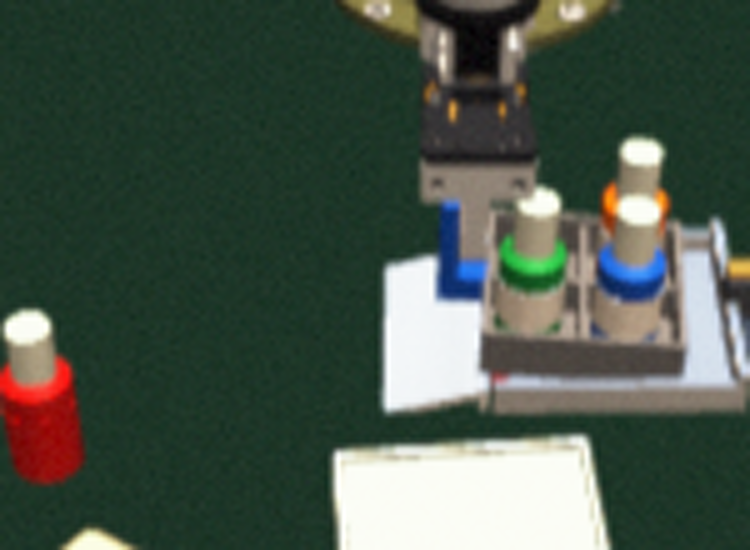

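The caddy's rear is still on the lip because the fingers slipped forward on the post by about 13 mm. I'll release, move back, re-grip and push on.

```bash
python3 -m handwheel '[[[-4,0,0],0,1],[[-5,0,0],0,0.2],[[-5,0,0],0,0.2],[[-5,0,0],0,0.2],[[-5,0,6],0,0.2]]'
python3 -m handwheel '[[[0,0,6],0,0.2],[[0,0,7],0,0.2],[[0,0,7],0,0.2],[[0,0,7],0,0.2],[[0,0,7],0,0.2]]' 30
python3 - <<'E'
from h import *
go(.4743,-.248,.0733,1.1)
snap('scene','s6',crop=(160,130,310,240),s=5)
p,d=camera('top');cv2.imwrite('pics/t6.png',cv2.resize(p[160:270,180:330],None,fx=5,fy=5,interpolation=cv2.INTER_CUBIC))
a=cv2.imread('pics/s6.png');b=cv2.imread('pics/t6.png');cv2.imwrite('pics/st6.png',cv2.resize(np.hstack([a,b]),(800,293)))
E
```

```text
time_s: 22.25
ee_pos: [0.4709, -0.0055, 0.0915]
eef_rot: [-0.843, 1.566, -2.392]
force: [0.1, -0.3, 1.0]
grip_width: 0.0377
time_s: 22.75
ee_pos: [0.471, -0.0124, 0.0916]
eef_rot: [-0.843, 1.566, -2.391]
force: [-0.2, 0.6, 0.5]
grip_width: 0.0377
shift [ 19.1  -1.9 235.5]  ytool heading 1.28 deg spin 0.003 | t 22.8 pos [ 0.471  -0.0124  0.0916] F [-0.2  0.6  0.5] w 0.0377 q6 -0.12
```

View pics/st6.png

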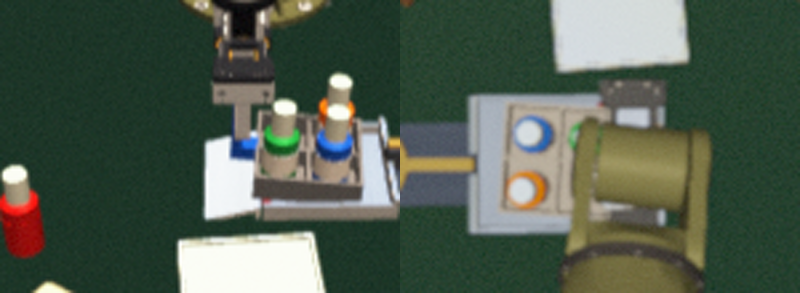

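```bash
python3 -m handwheel '[[[0,0,0],0,1],[[0,0,0],0,1],[[0,0,0],0,1],[[0,0,0],0,1],[[0,0,0],0,1]]' 25
python3 -m handwheel '[[[0,0,-4],0,1],[[0,0,-8],0,1],[[0.5,0,-12],0,1],[[0.5,0,-16],0,1],[[0.5,0,-19],0,1]]'
python3 -m handwheel '[[[0,0,0],0,1],[[0,0,0],0,0.2],[[0,0,0],0,0.2],[[0,0,0],0,0.2],[[0,0,0],0,0.2]]'
python3 - <<'E'
from h import *
go(.4743,-.248,.0733,1.1)
p,d=camera('scene');q=cv2.imread('pics/cads_raw.png')
cv2.imwrite('pics/s7.png',cv2.resize(p[130:240,170:320],None,fx=5,fy=5,interpolation=cv2.INTER_CUBIC))
E
```

```text
time_s: 23.35
ee_pos: [0.4711, -0.0124, 0.0916]
eef_rot: [-0.821, 1.566, -2.369]
force: [0.5, -1.0, 0.2]
grip_width: 0.0242
time_s: 23.85
ee_pos: [0.4706, 0.007, 0.091]
eef_rot: [-0.829, 1.566, -2.377]
force: [-0.1, -3.6, 0.7]
grip_width: 0.0241
time_s: 24.35
ee_pos: [0.4706, 0.007, 0.091]
eef_rot: [-0.846, 1.566, -2.394]
force: [0.1, -0.7, 0.2]
grip_width: 0.0377
shift [ 18.6  -1.9 254.9]  ytool heading 1.28 deg spin 0.003 | t 24.4 pos [0.4706 0.007  0.091 ] F [ 0.1 -0.7  0.2] w 0.0377 q6 -0.08
```

View pics/s7.png

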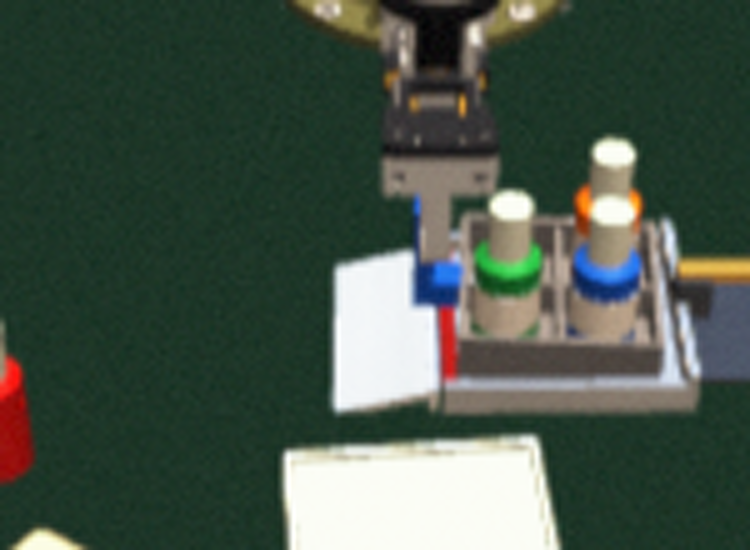

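```bash
python3 -m handwheel '[[[-35,0,0],0,0.2],[[-70,0,0],0,0.2],[[-100,0,0],0,0],[[-110,0,-45],0,0],[[-110,0,-90],0,0]]' 20
python3 -m handwheel '[[[0,0,-45],0,0],[[0,0,-90],0,0],[[0,0,-135],0,0],[[0,0,-170],0,0],[[0,0,-200],0,0]]'
python3 -m handwheel '[[[0,0,0],0,0],[[0,0,0],0,0],[[0,0,0],0,0],[[0,0,0],0,0],[[0,0,0],0,0]]'
python3 - <<'E'
from h import *
go(.462,.3745,.099,0)
i=camera_info('wrist')
def red(p):
    h=cv2.cvtColor(p,cv2.COLOR_BGR2HSV).astype(int)
    m=(((h[...,0]<8)|(h[...,0]>172))&(h[...,1]>150)&(h[...,2]>110)).astype(np.uint8)
    n,l,s,c=cv2.connectedComponentsWithStats(m);return [(c[k].round(1).tolist(),s[k].tolist()) for k in range(1,n) if s[k,4]>25]
p,_=camera('wrist');cv2.imwrite('pics/w8.png',cv2.resize(p,None,fx=1.5,fy=1.5))
np.save('pics/w8i.npy',i,allow_pickle=True);print(red(p))
t,d=camera('top');cv2.imwrite('pics/t8_raw.png',t)
# caddy seat: heights of caddy rim / post from top depth
h=[]
for y in (.03,.06,.155):
  for x in (.405,.47,.53): pass
P=[]
for v in range(195,250):
  for u in range(200,300):
    if d[v,u]>0: P.append(world('top',u,v,d))
P=np.array(P)
for y0,y1 in((.02,.03),(.03,.045),(.045,.06),(.06,.08),(.08,.1),(.1,.12),(.12,.14),(.14,.16),(.16,.175)):
  k=(P[:,1]>y0)&(P[:,1]<y1)&(P[:,0]>.415)&(P[:,0]<.525)
  if k.sum(): print(y0,k.sum(),np.percentile(P[k,2],[5,25,50,75,95]).round(3))
k=(abs(P[:,0]-.47)<.02)&(P[:,2]>.095)&(P[:,1]<.03);print('post',P[k].mean(0) if k.any() else None)
E
```

```text
time_s: 24.9
ee_pos: [0.4696, 0.0979, 0.2027]
eef_rot: [-0.07, 1.568, -1.621]
force: [0.5, -0.6, -0.4]
grip_width: 0.0468
time_s: 25.4
ee_pos: [0.4652, 0.2998, 0.202]
eef_rot: [-0.121, 1.568, -1.671]
force: [0.5, -0.3, 0.4]
grip_width: 0.047
time_s: 25.9
ee_pos: [0.4654, 0.2991, 0.2022]
eef_rot: [-0.059, 1.568, -1.61]
force: [0.6, -1.0, 1.0]
grip_width: 0.0469
shift [103.   -2.  -75.8]  ytool heading 1.12 deg spin 0.020 | t 25.9 pos [0.4654 0.2991 0.2022] F [ 0.6 -1.   1. ] w 0.0469 q6 0.49
[([254.6, 115.9], [240, 99, 30, 26, 206])]Traceback (most recent call last):
  File "<stdin>", line 18, in <module>
  File "h.py", line 9, in world
    i=camera_info(n); z=d[int(v),int(u)]
ValueError: time passes only in moves, steps and waits
```

View pics/w8.png

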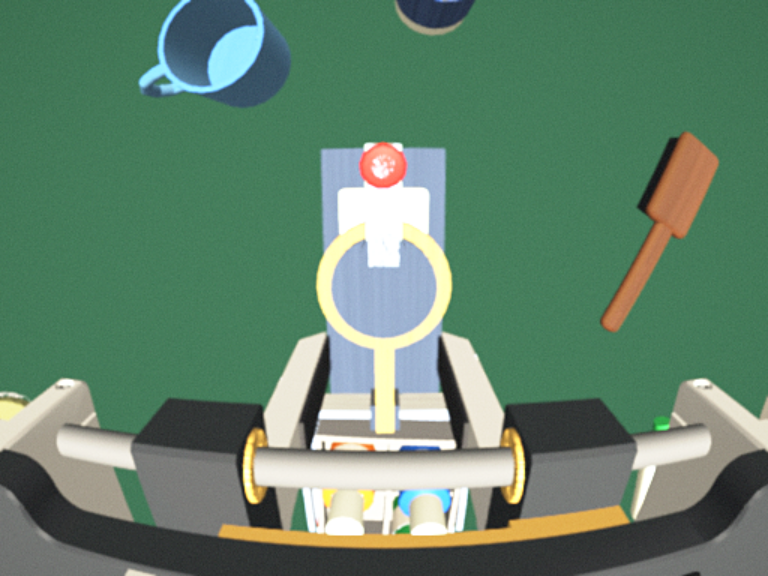

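The red knob top is at (383,164), almost straight below the wrist camera, so its place should come out accurate.

Run:
```python
from h import *
i=np.load('pics/w8i.npy',allow_pickle=True).item()
print(wz(383,164,.124,i=i),np.round(i['extrinsics'],3).tolist()); go(.462,.3745,.099,0)
d=None
t=camera('top');d=t[1];T=camera_info('top');E=np.array(T['extrinsics'])
v,u=np.mgrid[195:250,195:300];z=d[195:250,195:300]
P=np.stack([(u-T['cx'])/T['fx']*z,(v-T['cy'])/T['fy']*z,z],-1)@E[:3,:3].T+E[:3,3];P=P[z>0]
for y0,y1 in((0,.01),(.02,.03),(.03,.045),(.045,.06),(.06,.08),(.08,.1),(.1,.12),(.12,.14),(.14,.16),(.16,.175)):
  k=(P[:,1]>y0)&(P[:,1]<y1)&(P[:,0]>.415)&(P[:,0]<.45)
  if k.sum(): print(y0,k.sum(),np.percentile(P[k,2],[5,25,50,75,95]).round(3))
k=(abs(P[:,0]-.47)<.02)&(P[:,2]>.095)&(P[:,1]<.03);print('post',P[k].mean(0) if k.any() else None)
```

```text
[0.464  0.3795] [[1.0, 0.02, 0.006, 0.464], [0.021, -0.961, -0.274, 0.379], [0.001, 0.274, -0.962, 0.367], [0.0, 0.0, 0.0, 1.0]]
shift [103.   -1.9 -75.5]  ytool heading 1.14 deg spin 0.020 | t 26.0 pos [0.4654 0.2993 0.2022] F [ 0.5 -0.3  0.1] w 0.0471 q6 0.49
0 35 [0.001 0.009 0.017 0.02  0.022]
0.02 32 [0.011 0.021 0.025 0.054 0.055]
0.03 41 [0.02  0.021 0.023 0.025 0.028]
0.045 53 [0.02  0.022 0.024 0.025 0.027]
0.06 66 [0.019 0.021 0.023 0.025 0.026]
0.08 82 [0.02  0.022 0.025 0.048 0.064]
0.1 76 [0.025 0.091 0.096 0.129 0.133]
0.12 58 [0.09  0.092 0.129 0.131 0.133]
0.14 49 [0.02  0.023 0.042 0.051 0.055]
0.16 55 [0.011 0.018 0.034 0.038 0.041]
post [ 4.68997660e-01 -1.24159310e-04  1.12199105e-01]
```

The caddy sits flat: its pocket floor reads 21–25 mm and the post top 112 mm. Next I'll go to the knob.

```bash
python3 -m handwheel '[[[0,-1,-40],0,0],[[0,-1,-78],0,0],[[40,-1,-78],0,0],[[80,-1,-78],0,0],[[102,-1,-78],0,0]]'
python3 -m handwheel '[[[0,0,0],0,0],[[0,0,0],0,1],[[0,0,0],0,1],[[0,0,0],0,1],[[0,0,0],0,1]]' 40
python3 - <<'E'
from h import *
go(.4632,.377,.100,1.1)
def rows(p0,p1,r=60):
    a=np.radians(np.linspace(p0,p1,6)[1:]);b=np.radians(p0)
    print(p0,[[0,round(-r*(np.sin(x)-np.sin(b)),1),round(-r*(np.cos(x)-np.cos(b)),1)] for x in a])
for k in range(6): rows(60*k,60*k+60)
E
```

```text
time_s: 26.55
ee_pos: [0.4617, 0.3765, 0.0967]
eef_rot: [-0.578, 1.565, -2.129]
force: [-0.7, -0.2, 0.7]
grip_width: 0.0471
time_s: 27.05
ee_pos: [0.4624, 0.3769, 0.0982]
eef_rot: [-0.238, 1.567, -1.788]
force: [0.7, -0.6, 7.3]
grip_width: 0.0259
shift [-1.8  0.8 -0.1]  ytool heading 1.16 deg spin 0.001 | t 27.1 pos [0.4624 0.3769 0.0982] F [ 0.7 -0.6  7.3] w 0.0259 q6 0.60
0 [[0, np.float64(-12.5), np.float64(1.3)], [0, np.float64(-24.4), np.float64(5.2)], [0, np.float64(-35.3), np.float64(11.5)], [0, np.float64(-44.6), np.float64(19.9)], [0, np.float64(-52.0), np.float64(30.0)]]
60 [[0, np.float64(-5.1), np.float64(11.5)], [0, np.float64(-7.7), np.float64(23.7)], [0, np.float64(-7.7), np.float64(36.3)], [0, np.float64(-5.1), np.float64(48.5)], [0, np.float64(-0.0), np.float64(60.0)]]
120 [[0, np.float64(7.4), np.float64(10.1)], [0, np.float64(16.7), np.float64(18.5)], [0, np.float64(27.6), np.float64(24.8)], [0, np.float64(39.5), np.float64(28.7)], [0, np.float64(52.0), np.float64(30.0)]]
180 [[0, np.float64(12.5), np.float64(-1.3)], [0, np.float64(24.4), np.float64(-5.2)], [0, np.float64(35.3), np.float64(-11.5)], [0, np.float64(44.6), np.float64(-19.9)], [0, np.float64(52.0), np.float64(-30.0)]]
240 [[0, np.float64(5.1), np.float64(-11.5)], [0, np.float64(7.7), np.float64(-23.7)], [0, np.float64(7.7), np.float64(-36.3)], [0, np.float64(5.1), np.float64(-48.5)], [0, np.float64(0.0), np.float64(-60.0)]]
300 [[0, np.float64(-7.4), np.float64(-10.1)], [0, np.float64(-16.7), np.float64(-18.5)], [0, np.float64(-27.6), np.float64(-24.8)], [0, np.float64(-39.5), np.float64(-28.7)], [0, np.float64(-52.0), np.float64(-30.0)]]
```

```bash
python3 -m handwheel '[[[0,-12.5,1.3],0,1],[[0,-24.4,5.2],0,1],[[0,-35.3,11.5],0,1],[[0,-44.6,19.9],0,1],[[0,-52,30],0,1]]' 40
cat >> h.py <<'E'
def crank(c=(.4636,.317),h=1.15,n=3):
    """polar reading of the hand about the crank axis, and ideal tool shifts for next calls of 5 x 12deg"""
    o=get_obs();e=o['ee_pos'];d=(e[:2]-c)*1000;a=np.radians(90+h)
    x=d@[np.cos(a),np.sin(a)];y=d@[-np.sin(a),np.cos(a)]
    ph=np.degrees(np.arctan2(y,x))%360
    print('phi %.1f r %.1f z %.4f F %s w %.4f t %.1f'%(ph,np.hypot(x,y),e[2],o['force'].round(1),o['grip_width'],o['time_s']))
    return ph,x,y
E
python3 -c "
from h import *
crank()"
```

```text
time_s: 27.55
ee_pos: [0.4119, 0.3454, 0.0985]
eef_rot: [0.671, 1.567, -0.88]
force: [18.7, -2.1, -14.0]
grip_width: 0.0252
phi 60.1 r 59.0 z 0.0985 F [ 18.7  -2.1 -14. ] w 0.0252 t 27.6
```

```bash
python3 -m handwheel '[[[0,-4.5,11.5],0,1],[[0,-6.5,23.7],0,1],[[0,-6.2,36.3],0,1],[[0,-3.6,48.5],0,1],[[0,1.5,60],0,1]]'
python3 -c "
from h import *
crank()"
```

```text
time_s: 28.05
ee_pos: [0.4135, 0.2859, 0.0984]
eef_rot: [0.401, 1.569, -1.149]
force: [-1.0, 12.6, -11.0]
grip_width: 0.0259
phi 120.7 r 59.0 z 0.0984 F [ -1.   12.6 -11. ] w 0.0259 t 28.1
```

```bash
python3 -m handwheel '[[[0,7.4,10.1],0,1],[[0,16.7,18.5],0,1],[[0,27.6,24.8],0,1],[[0,39.5,28.7],0,1],[[0,52,30],0,1]]'
python3 -c "
from h import *
crank()"
python3 -m handwheel '[[[0,12.5,-1.3],0,1],[[0,24.4,-5.2],0,1],[[0,35.3,-11.5],0,1],[[0,44.6,-19.9],0,1],[[0,52,-30],0,1]]'
python3 -c "
from h import *
crank()"
```

```text
time_s: 28.55
ee_pos: [0.4657, 0.2567, 0.0984]
eef_rot: [-0.679, 1.569, -2.229]
force: [-3.6, 6.1, -4.7]
grip_width: 0.0255
phi 180.9 r 60.3 z 0.0984 F [-3.6  6.1 -4.7] w 0.0255 t 28.6
time_s: 29.05
ee_pos: [0.518, 0.2884, 0.0984]
eef_rot: [-0.255, 1.57, -1.806]
force: [-1.3, 6.7, -3.4]
grip_width: 0.0255
phi 241.1 r 61.5 z 0.0984 F [-1.3  6.7 -3.4] w 0.0255 t 29.1
```

```bash
python3 -m handwheel '[[[0,5.1,-11.5],0,1],[[0,7.7,-23.7],0,1],[[0,7.7,-36.3],0,1],[[0,5.1,-48.5],0,1],[[0,0,-60],0,1]]'
python3 -c "
from h import *
crank((.4648,.317))"
python3 -m handwheel '[[[0,-7.4,-10.1],0,1],[[0,-16.7,-18.5],0,1],[[0,-27.6,-24.8],0,1],[[0,-39.5,-28.7],0,1],[[0,-52,-30],0,1]]'
python3 -c "
from h import *
crank((.4648,.317))"
```

```text
time_s: 29.55
ee_pos: [0.516, 0.3489, 0.0983]
eef_rot: [-1.044, 1.568, -2.594]
force: [-9.1, -3.1, 2.2]
grip_width: 0.0252
phi 300.8 r 60.4 z 0.0983 F [-9.1 -3.1  2.2] w 0.0252 t 29.6
time_s: 30.05
ee_pos: [0.4633, 0.3772, 0.0983]
eef_rot: [-0.392, 1.568, -1.942]
force: [3.7, -12.0, -1.4]
grip_width: 0.0254
phi 0.3 r 60.2 z 0.0983 F [  3.7 -12.   -1.4] w 0.0254 t 30.1
```

```bash
python3 -m handwheel '[[[0,-12.5,1.3],0,1],[[0,-24.4,5.2],0,1],[[0,-35.3,11.5],0,1],[[0,-44.6,19.9],0,1],[[0,-52,30],0,1]]' | grep force
python3 -m handwheel '[[[0,-5.1,11.5],0,1],[[0,-7.7,23.7],0,1],[[0,-7.7,36.3],0,1],[[0,-5.1,48.5],0,1],[[0,0,60],0,1]]' | grep force
python3 -m handwheel '[[[0,7.4,10.1],0,1],[[0,16.7,18.5],0,1],[[0,27.6,24.8],0,1],[[0,39.5,28.7],0,1],[[0,52,30],0,1]]' |grep force
python3 -c "
from h import *
crank((.4648,.317))"
python3 -m handwheel '[[[0,12.5,-1.3],0,1],[[0,24.4,-5.2],0,1],[[0,35.3,-11.5],0,1],[[0,44.6,-19.9],0,1],[[0,52,-30],0,1]]' | grep force
python3 -m handwheel '[[[0,5.1,-11.5],0,1],[[0,7.7,-23.7],0,1],[[0,7.7,-36.3],0,1],[[0,5.1,-48.5],0,1],[[0,0,-60],0,1]]' | grep force
python3 -m handwheel '[[[0,-7.4,-10.1],0,1],[[0,-16.7,-18.5],0,1],[[0,-27.6,-24.8],0,1],[[0,-39.5,-28.7],0,1],[[0,-52,-30],0,1]]' | grep force
python3 -c "
from h import *
crank((.4648,.317));go(.463,.377,.0983)"
```

```text
force: [14.8, 0.3, -12.3]
force: [-0.3, 12.7, -10.4]
force: [-3.4, -2.9, -1.5]
phi 179.1 r 60.1 z 0.0984 F [-3.4 -2.9 -1.5] w 0.0254 t 31.6
force: [2.7, 3.9, -5.4]
force: [-7.4, -3.9, 2.6]
force: [4.0, -13.1, 0.4]
phi 0.4 r 60.3 z 0.0983 F [  4.  -13.1   0.4] w 0.0253 t 33.0
shift [-0.  -0.1  0.2]  ytool heading 1.14 deg | t 33.0 pos [0.4631 0.3772 0.0983] F [  4.  -13.1   0.4] w 0.0253 q6 0.61
```

Tracking is accurate, so I'll run turn 3, then check the platform and bottles.

```bash
python3 -m handwheel '[[[0,-12.5,1.3],0,1],[[0,-24.4,5.2],0,1],[[0,-35.3,11.5],0,1],[[0,-44.6,19.9],0,1],[[0,-52,30],0,1]]' | grep force
python3 -m handwheel '[[[0,-5.1,11.5],0,1],[[0,-7.7,23.7],0,1],[[0,-7.7,36.3],0,1],[[0,-5.1,48.5],0,1],[[0,0,60],0,1]]' | grep force
python3 -m handwheel '[[[0,7.4,10.1],0,1],[[0,16.7,18.5],0,1],[[0,27.6,24.8],0,1],[[0,39.5,28.7],0,1],[[0,52,30],0,1]]' |grep force
python3 -c "
from h import *
crank((.4648,.317));print(cads())"
python3 -m handwheel '[[[0,12.5,-1.3],0,1],[[0,24.4,-5.2],0,1],[[0,35.3,-11.5],0,1],[[0,44.6,-19.9],0,1],[[0,52,-30],0,1]]' | grep force
python3 -m handwheel '[[[0,5.1,-11.5],0,1],[[0,7.7,-23.7],0,1],[[0,7.7,-36.3],0,1],[[0,5.1,-48.5],0,1],[[0,0,-60],0,1]]' | grep force
python3 -m handwheel '[[[0,-7.4,-10.1],0,1],[[0,-16.7,-18.5],0,1],[[0,-27.6,-24.8],0,1],[[0,-39.5,-28.7],0,1],[[0,-52,-30],0,1]]' | grep force
python3 -c "
from h import *
crank((.4648,.317));go(.463,.377,.0983);print(cads())"
```

```text
force: [14.8, -0.3, -11.2]
force: [0.7, 13.6, -9.8]
force: [-3.9, -4.2, -2.0]
phi 178.7 r 60.0 z 0.0984 F [-3.9 -4.2 -2. ] w 0.0251 t 34.5
[([380.9, 155.3], 33), ([395.2, 158.7], 31), ([270.4, 172.9], 38), ([307.2, 184.4], 71), ([273.4, 185.2], 46)]
force: [-0.9, 6.7, -4.7]
force: [-13.1, -5.8, 4.8]
force: [3.7, -17.6, 4.2]
phi 0.7 r 60.4 z 0.0982 F [  3.7 -17.6   4.2] w 0.0251 t 36.1
shift [-0.1  0.1  0.4]  ytool heading 1.09 deg | t 36.1 pos [0.4629 0.3774 0.0982] F [  3.7 -17.6   4.2] w 0.0251 q6 0.61
[([254.5, 170.5], 24), ([256.4, 184.0], 82), ([291.4, 184.5], 71)]
```

```bash
python3 -m handwheel '[[[0,-12.5,1.6],0,1],[[0,-24.4,5.6],0,1],[[0,-35.3,12],0,1],[[0,-44.6,20.4],0,1],[[0,-52,30.4],0,1]]' | grep force
python3 -m handwheel '[[[0,-5.1,11.5],0,1],[[0,-7.7,23.7],0,1],[[0,-7.7,36.3],0,1],[[0,-5.1,48.5],0,1],[[0,0,60],0,1]]' | grep force
python3 -m handwheel '[[[0,7.4,10.1],0,1],[[0,16.7,18.5],0,1],[[0,27.6,24.8],0,1],[[0,39.5,28.7],0,1],[[0,52,30],0,1]]' |grep force
python3 -m handwheel '[[[0,12.5,-1.3],0,1],[[0,24.4,-5.2],0,1],[[0,35.3,-11.5],0,1],[[0,44.6,-19.9],0,1],[[0,52,-30],0,1]]' | grep force
python3 -m handwheel '[[[0,5.1,-11.5],0,1],[[0,7.7,-23.7],0,1],[[0,7.7,-36.3],0,1],[[0,5.1,-48.5],0,1],[[0,0,-60],0,1]]' | grep force
python3 -m handwheel '[[[0,-7.4,-10.1],0,1],[[0,-16.7,-18.5],0,1],[[0,-27.6,-24.8],0,1],[[0,-39.5,-28.7],0,1],[[0,-52,-30],0,1]]' | grep force
python3 -c "
from h import *
crank((.4648,.317));go(.463,.377,.0983)"
```

```text
force: [25.4, -5.4, -13.7]
force: [9.1, 18.9, -19.8]
force: [-2.8, 1.6, -7.7]
force: [8.5, 0.5, -11.2]
force: [-1.1, 1.2, -1.1]
force: [3.8, -13.3, 6.2]
phi 0.8 r 60.3 z 0.0982 F [  3.8 -13.3   6.2] w 0.0254 t 39.1
shift [-0.1  0.2  0.2]  ytool heading 1.06 deg | t 39.1 pos [0.4628 0.3772 0.0982] F [  3.8 -13.3   6.2] w 0.0254 q6 0.62
```

```bash
python3 -m handwheel '[[[0,-12.5,1.6],0,1],[[0,-24.4,5.6],0,1],[[0,-35.3,12],0,1],[[0,-44.6,20.4],0,1],[[0,-52,30.4],0,1]]' | grep force
python3 -m handwheel '[[[0,-5.1,11.5],0,1],[[0,-7.7,23.7],0,1],[[0,-7.7,36.3],0,1],[[0,-5.1,48.5],0,1],[[0,0,60],0,1]]' | grep force
python3 -m handwheel '[[[0,7.4,10.1],0,1],[[0,16.7,18.5],0,1],[[0,27.6,24.8],0,1],[[0,39.5,28.7],0,1],[[0,52,30],0,1]]' |grep force
python3 -m handwheel '[[[0,12.5,-1.3],0,1],[[0,24.4,-5.2],0,1],[[0,35.3,-11.5],0,1],[[0,44.6,-19.9],0,1],[[0,52,-30],0,1]]' | grep force
python3 -m handwheel '[[[0,5.1,-11.5],0,1],[[0,7.7,-23.7],0,1],[[0,7.7,-36.3],0,1],[[0,5.1,-48.5],0,1],[[0,0,-60],0,1]]' | grep force
python3 -m handwheel '[[[0,-7.4,-10.1],0,1],[[0,-16.7,-18.5],0,1],[[0,-27.6,-24.8],0,1],[[0,-39.5,-28.7],0,1],[[0,-52,-30],0,1]]' | grep force
python3 -c "
from h import *
crank((.4648,.317));go(.463,.377,.0983)"
```

```text
force: [17.4, -1.5, -5.7]
force: [6.1, 17.2, -13.9]
force: [-3.6, -2.0, -8.0]
force: [15.6, -3.4, -14.4]
force: [6.2, 4.4, -4.2]
force: [3.2, -10.0, 9.9]
phi 0.7 r 60.2 z 0.0981 F [  3.2 -10.    9.9] w 0.0256 t 42.1
shift [-0.2  0.1  0.2]  ytool heading 0.99 deg | t 42.1 pos [0.4629 0.3771 0.0981] F [  3.2 -10.    9.9] w 0.0256 q6 0.62
```

```bash
python3 -m handwheel '[[[0,-0.5,-0.2],0,1],[[0,-0.5,-0.2],0,1],[[0,-0.5,-0.2],0,0],[[0,-0.5,-0.2],0,0],[[0,-0.5,-0.2],0,0]]' 20
python3 -m handwheel '[[[-30,0,0],0,0],[[-70,0,0],0,0],[[-110,0,0],0,0],[[-110,0,0],0,0],[[-110,0,0],0,0]]'
python3 - <<'E'
from h import *
go(.5,.1,.2,0)
i=camera_info('wrist');p,_=camera('wrist')
h=cv2.cvtColor(p,cv2.COLOR_BGR2HSV).astype(int)
m=(((h[...,0]<8)|(h[...,0]>172))&(h[...,1]>150)&(h[...,2]>110)).astype(np.uint8)
n,l,s,c=cv2.connectedComponentsWithStats(m);print([(c[k].round(1),s[k].tolist()) for k in range(1,n) if s[k,4]>25])
snap('top','t9',crop=(190,150,340,262),s=5)
print(cads())
E
```

```text
time_s: 42.65
ee_pos: [0.4627, 0.3774, 0.0982]
eef_rot: [1.507, 1.546, -0.046]
force: [-1.3, -0.6, 0.2]
grip_width: 0.0455
time_s: 43.15
ee_pos: [0.4602, 0.3777, 0.2086]
eef_rot: [1.543, 1.544, -0.011]
force: [-0.3, -0.3, -0.1]
grip_width: 0.0469
shift [  9.8  34.9 278.3]  ytool heading 0.97 deg spin 0.017 | t 43.1 pos [0.4602 0.3777 0.2086] F [-0.3 -0.3 -0.1] w 0.0469 q6 0.62
[(array([254. , 195.2]), [242, 178, 26, 35, 596])]
[([389.8, 158.7], 49), ([256.0, 180.4], 99), ([291.5, 184.5], 71)]
```

View pics/t9.png

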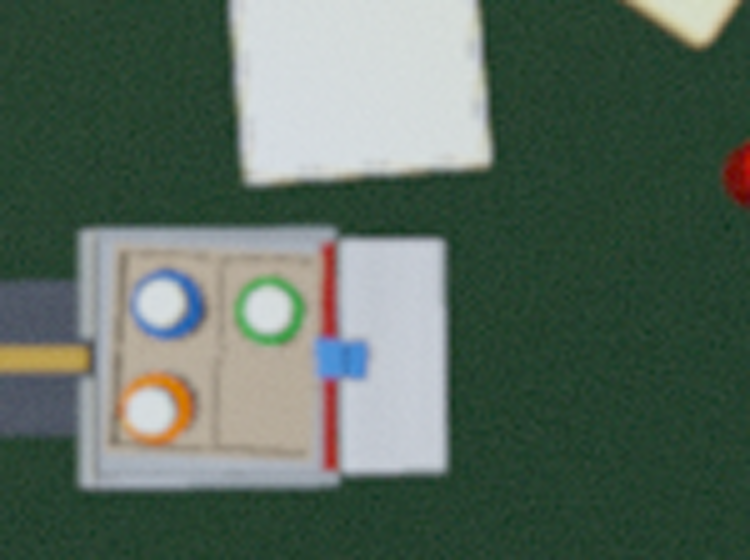

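Parked beside the ramp, all three bottles upright in the caddy. Cap tops in the crop: blue (160,303), green (267,309), orange (151,411). Now the targets.

Run:
```python
from h import *
for n,u,v in(('blue',160,303),('green',267,309),('orange',151,411)): print(n,onz('top',190+u/5,150+v/5,.129).round(4))
c=np.array([.6587,-.003]);u=np.array([.994,.106]);v=np.array([-.106,.994])
for a,b in((.028,.04),(.028,-.04),(-.03,0)): print((c+a*u+b*v).round(4))
go(*onz('top',190+151/5,150+411/5,.129)[:2],.2,0)
```

```text
blue [0.4994 0.1164 0.129 ]
green [0.497  0.0533 0.129 ]
orange [0.4359 0.1203 0.129 ]
[0.6823 0.0397]
[ 0.6908 -0.0398]
[ 0.6289 -0.0062]
shift [  6.8 -28.2 256.5]  ytool heading 0.97 deg spin 0.017 | t 43.3 pos [0.4597 0.3773 0.2067] F [-0.5  0.5 -0.3] w 0.0470 q6 0.62
```

```bash
python3 -m handwheel '[[[0,7,50],0.017,0],[[0,14,100],0.017,0],[[0,21,150],0.017,0],[[0,28,200],0.017,0],[[0,35,250],0.017,0]]'
python3 -m handwheel '[[[0,0,10],0,0],[[0,0,10],0,0],[[0,0,10],0,0],[[0,0,10],0,0],[[0,0,10],0,0]]'
python3 -c "
from h import *
go(.5,.117,.112,0)"
```

```text
time_s: 43.8
ee_pos: [0.4981, 0.1286, 0.2073]
eef_rot: [1.444, 1.549, -0.127]
force: [0.3, -0.3, -0.4]
grip_width: 0.0468
time_s: 44.3
ee_pos: [0.4979, 0.1198, 0.2071]
eef_rot: [1.444, 1.549, -0.125]
force: [0.2, -0.1, -0.6]
grip_width: 0.0468
shift [95.1  0.1  2.5]  ytool heading 0.11 deg spin 0.002 | t 44.3 pos [0.4979 0.1198 0.2071] F [ 0.2 -0.1 -0.6] w 0.0468 q6 0.17
```

```bash
python3 -m handwheel '[[[30,0,2.5],0,0],[[65,0,2.5],0,0],[[95,0,2.5],0,0],[[95,0,2.5],0,0],[[95,0,2.5],0,0]]'
python3 -m handwheel '[[[0,0,0],0,1],[[0,0,0],0,1],[[0,0,0],0,1],[[0,0,0],0,1],[[0,0,0],0,1]]' 20
python3 -m handwheel '[[[-30,0,0],0,1],[[-70,0,0],0,1],[[-80,0,0],0,1],[[-80,40,20],0,1],[[-80,80,40],0,1]]'
python3 -m handwheel '[[[0,40,10],0,1],[[0,80,20],0,1],[[0,100,35],0,1],[[0,100,35],0,1],[[0,100,35],0,1]]'
python3 -c "
from h import *
go(.6823,.0397,.098,0)"
```

```text
time_s: 44.8
ee_pos: [0.5001, 0.1176, 0.1129]
eef_rot: [1.444, 1.549, -0.124]
force: [0.5, 0.5, 0.3]
grip_width: 0.0472
time_s: 45.3
ee_pos: [0.5007, 0.1177, 0.1138]
eef_rot: [1.469, 1.547, -0.099]
force: [0.6, -1.1, 6.3]
grip_width: 0.0274
time_s: 45.8
ee_pos: [0.5797, 0.0779, 0.1961]
eef_rot: [1.478, 1.546, -0.089]
force: [0.1, 0.9, -0.7]
grip_width: 0.0274
time_s: 46.3
ee_pos: [0.6793, 0.0432, 0.1972]
eef_rot: [1.473, 1.548, -0.094]
force: [-0.4, 0.5, -1.5]
grip_width: 0.0273
shift [99.3  0.7  3.3]  ytool heading 0.21 deg spin 0.004 | t 46.3 pos [0.6793 0.0432 0.1972] F [-0.4  0.5 -1.5] w 0.0273 q6 0.01
```

```bash
python3 -m handwheel '[[[30,0.7,3.3],0,1],[[65,0.7,3.3],0,1],[[90,0.7,3.3],0,1],[[98.5,0.7,3.3],0,1],[[98.5,0.7,3.3],0,1]]'
python3 -m handwheel '[[[0,0,0],0,1],[[0,0,0],0,0],[[0,0,0],0,0],[[0,0,0],0,0],[[0,0,0],0,0]]'
python3 -m handwheel '[[[-40,0,0],0,0],[[-80,0,0],0,0],[[-100,0,0],0,0],[[-100,-45,-3],0,0],[[-100,-90,-6],0,0]]'
python3 -m handwheel '[[[0,-45,-3],0,0],[[0,-90,-6],0,0],[[0,-95,-8],0,0],[[0,-95,-8],0,0],[[0,-95,-8],0,0]]'
python3 -c "
from h import *
print(cads());go(.4975,.0538,.113,0)"
```

```text
time_s: 46.8
ee_pos: [0.6817, 0.0403, 0.0988]
eef_rot: [1.471, 1.549, -0.096]
force: [-0.2, 0.6, -0.9]
grip_width: 0.0279
time_s: 47.3
ee_pos: [0.6817, 0.0403, 0.099]
eef_rot: [1.473, 1.549, -0.094]
force: [0.6, -0.1, 0.0]
grip_width: 0.0469
time_s: 47.8
ee_pos: [0.5887, 0.046, 0.197]
eef_rot: [1.477, 1.548, -0.09]
force: [-0.2, 0.2, -0.1]
grip_width: 0.0474
time_s: 48.3
ee_pos: [0.4948, 0.0536, 0.1952]
eef_rot: [1.483, 1.547, -0.084]
force: [0.1, -0.2, -0.5]
grip_width: 0.0468
[([387.4, 156.9], 66), ([255.9, 181.2], 130), ([268.1, 228.0], 91), ([269.3, 243.0], 22)]
shift [82.   0.7 -0.4]  ytool heading 0.21 deg spin 0.004 | t 48.4 pos [0.4948 0.0536 0.1949] F [0.6 0.5 0.3] w 0.0471 q6 0.03
```

```bash
python3 -m handwheel '[[[30,0.7,0],0,0],[[60,0.7,0],0,0],[[82,0.7,0],0,0],[[82,0.7,0],0,0],[[82,0.7,0],0,0]]'
python3 -m handwheel '[[[0,0,0],0,1],[[0,0,0],0,1],[[0,0,0],0,1],[[0,0,0],0,1],[[0,0,0],0,1]]' 20
python3 -m handwheel '[[[-35,0,0],0,1],[[-75,0,0],0,1],[[-95,0,0],0,1],[[-95,30,35],0,1],[[-95,60,70],0,1]]'
python3 -m handwheel '[[[0,40,20],0,1],[[0,85,24],0,1],[[0,130,24],0,1],[[0,132,24],0,1],[[0,132,24],0,1]]'
python3 -c "
from h import *
go(.6908,-.0398,.099,0)"
```

```text
time_s: 48.85
ee_pos: [0.4982, 0.0533, 0.1133]
eef_rot: [1.477, 1.547, -0.09]
force: [0.1, -1.6, 0.4]
grip_width: 0.0468
time_s: 49.35
ee_pos: [0.4986, 0.0533, 0.114]
eef_rot: [1.485, 1.546, -0.082]
force: [0.2, 0.0, 5.8]
grip_width: 0.027
time_s: 49.85
ee_pos: [0.5572, -0.0167, 0.2118]
eef_rot: [1.485, 1.544, -0.081]
force: [0.6, 0.9, -1.4]
grip_width: 0.0275
time_s: 50.35
ee_pos: [0.6893, -0.0399, 0.2135]
eef_rot: [1.49, 1.547, -0.076]
force: [-0.5, -0.6, -1.4]
grip_width: 0.0281
shift [114.5  -1.3  -0.3]  ytool heading 0.32 deg spin 0.006 | t 50.4 pos [ 0.6893 -0.0399  0.2135] F [-0.5 -0.6 -1.4] w 0.0281 q6 -0.12
```

```bash
python3 -m handwheel '[[[40,-1,0],0,1],[[80,-1,0],0,1],[[108,-1,0],0,1],[[114,-1,0],0,1],[[114,-1,0],0,1]]'
python3 -m handwheel '[[[0,0,0],0,1],[[0,0,0],0,0],[[0,0,0],0,0],[[0,0,0],0,0],[[0,0,0],0,0]]'
python3 -m handwheel '[[[-40,0,0],0,0],[[-80,0,0],0,0],[[-100,0,0],0,0],[[-100,-40,-20],0,0],[[-100,-80,-40],0,0]]'
python3 -m handwheel '[[[0,-40,-28],0,0],[[0,-80,-56],0,0],[[0,-120,-84],0,0],[[0,-160,-112],0,0],[[0,-174,-120],0,0]]'
python3 -m handwheel '[[[0,0,0],0,0],[[0,0,0],0,0],[[0,0,0],0,0],[[0,0,0],0,0],[[0,0,0],0,0]]'
python3 -c "
from h import *
go(.4365,.121,.113,0)"
```

```text
time_s: 50.85
ee_pos: [0.6906, -0.04, 0.1004]
eef_rot: [1.489, 1.547, -0.076]
force: [-0.5, -1.0, -0.3]
grip_width: 0.0276
time_s: 51.35
ee_pos: [0.6907, -0.04, 0.1008]
eef_rot: [1.487, 1.546, -0.078]
force: [0.2, -0.2, -0.4]
grip_width: 0.0469
time_s: 51.85
ee_pos: [0.6072, -0.0002, 0.1986]
eef_rot: [1.489, 1.545, -0.077]
force: [1.2, 0.7, 1.3]
grip_width: 0.0471
time_s: 52.35
ee_pos: [0.43, 0.1206, 0.1943]
eef_rot: [1.504, 1.545, -0.06]
force: [0.2, -0.3, -0.4]
grip_width: 0.0466
time_s: 52.85
ee_pos: [0.4305, 0.1201, 0.194]
eef_rot: [1.496, 1.546, -0.069]
force: [0.3, 0.6, 0.1]
grip_width: 0.047
shift [81.1  3.9 -1. ]  ytool heading 0.34 deg spin 0.006 | t 52.9 pos [0.4305 0.1201 0.194 ] F [0.3 0.6 0.1] w 0.0470 q6 0.19
```

```bash
python3 -m handwheel '[[[30,4,-1],0,0],[[60,4,-1],0,0],[[81,4,-1],0,0],[[81,4,-1],0,0],[[81,4,-1],0,0]]'
python3 -m handwheel '[[[0,0,0],0,1],[[0,0,0],0,1],[[0,0,0],0,1],[[0,0,0],0,1],[[0,0,0],0,1]]' 20
python3 -m handwheel '[[[-35,0,0],0,1],[[-75,0,0],0,1],[[-100,0,0],0,1],[[-100,30,25],0,1],[[-100,60,50],0,1]]'
python3 -m handwheel '[[[0,40,25],0,1],[[0,80,50],0,1],[[0,120,74],0,1],[[0,130,76],0,1],[[0,130,76],0,1]]'
python3 -c "
from h import *
go(.6289,-.0062,.099,0)"
```

```text
time_s: 53.35
ee_pos: [0.4369, 0.1209, 0.1136]
eef_rot: [1.495, 1.546, -0.07]
force: [0.3, 0.6, 0.5]
grip_width: 0.0467
time_s: 53.85
ee_pos: [0.4374, 0.121, 0.1144]
eef_rot: [1.509, 1.544, -0.056]
force: [-0.3, -0.1, 7.5]
grip_width: 0.0279
time_s: 54.35
ee_pos: [0.4958, 0.0712, 0.2172]
eef_rot: [1.521, 1.542, -0.043]
force: [-0.1, 0.5, -1.5]
grip_width: 0.0274
time_s: 54.85
ee_pos: [0.6268, -0.0046, 0.2198]
eef_rot: [1.523, 1.544, -0.042]
force: [-0.2, 0.0, -0.9]
grip_width: 0.0273
shift [120.8  -1.2   1.4]  ytool heading 0.35 deg spin 0.006 | t 54.9 pos [ 0.6268 -0.0046  0.2198] F [-0.2  0.  -0.9] w 0.0273 q6 -0.07
```

```bash
python3 -m handwheel '[[[40,-1,1],0,1],[[80,-1,1],0,1],[[112,-1,1],0,1],[[120.5,-1,1],0,1],[[120.5,-1,1],0,1]]'
python3 -m handwheel '[[[0,0,0],0,1],[[0,0,0],0,0],[[0,0,0],0,0],[[0,0,0],0,0],[[0,0,0],0,0]]'
python3 -m handwheel '[[[-40,0,0],0,0],[[-90,0,0],0,0],[[-130,0,0],0,0],[[-150,-40,30],0,0],[[-150,-80,60],0,0]]'
python3 -m handwheel '[[[0,-40,40],0,0],[[0,-80,80],0,0],[[0,-120,120],0,0],[[0,-130,140],0,0],[[0,-130,140],0,0]]'
python3 - <<'E'
from h import *
go(.4,-.2,.25)
p,_=camera('top');s,_=camera('scene')
a=cv2.resize(p[100:270,60:400],None,fx=2.2,fy=2.2,interpolation=cv2.INTER_CUBIC)
b=cv2.resize(s[120:260,100:420],(748,327)[:2],interpolation=cv2.INTER_CUBIC)
v=np.vstack([a[:270],b]) if 0 else np.vstack([cv2.resize(a,(560,280)),cv2.resize(b,(560,245))])
cv2.imwrite('pics/fin.png',cv2.resize(v,(640,600)))
E
```

```text
time_s: 55.35
ee_pos: [0.6284, -0.0052, 0.0994]
eef_rot: [1.526, 1.545, -0.038]
force: [-0.1, -0.0, -1.4]
grip_width: 0.0275
time_s: 55.85
ee_pos: [0.6284, -0.0052, 0.0996]
eef_rot: [1.524, 1.544, -0.04]
force: [-0.5, -0.0, -0.2]
grip_width: 0.047
time_s: 56.35
ee_pos: [0.5478, -0.0636, 0.2501]
eef_rot: [1.502, 1.54, -0.06]
force: [1.2, -0.7, 0.0]
grip_width: 0.0471
time_s: 56.85
ee_pos: [0.4168, -0.2076, 0.2468]
eef_rot: [1.475, 1.54, -0.092]
force: [0.7, 0.2, 0.5]
grip_width: 0.0471
shift [ -3.8 -16.7  -7.6]  ytool heading 0.24 deg | t 56.9 pos [ 0.4168 -0.2076  0.2468] F [0.7 0.2 0.5] w 0.0471 q6 -0.56
```

View pics/fin.png

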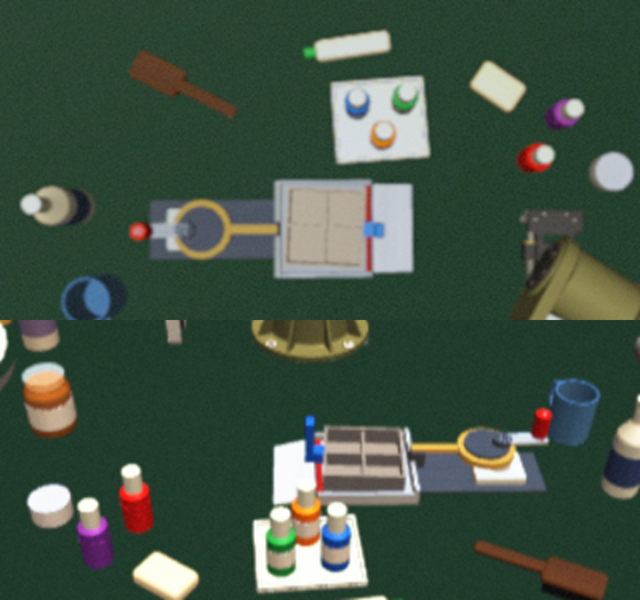

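The final view shows all three bottles upright on the tray and the empty caddy on the parked platform, with everything else in place. I'll do one numeric check of the knob position, then hand in.

Run:
```python
from h import *
def red(p):
    h=cv2.cvtColor(p,cv2.COLOR_BGR2HSV).astype(int)
    m=(((h[...,0]<8)|(h[...,0]>172))&(h[...,1]>150)&(h[...,2]>80)).astype(np.uint8)
    n,l,s,c=cv2.connectedComponentsWithStats(m);return [(c[k].round(1).tolist(),int(s[k,4])) for k in range(1,n) if s[k,4]>15]
print(red(cv2.imread('pics/top_raw.png')));p,_=camera('top');print(red(p))
print(hand_in())
```

```text
[([341.3, 184.5], 135), ([255.6, 219.8], 72), ([133.6, 221.9], 57)]
[([341.4, 184.4], 137), ([255.5, 208.1], 32), ([133.5, 222.5], 62), ([255.7, 234.4], 23)]
the job is handed in; nothing more can be done
None
```

The job is done and handed in at about 57 s of robot time; there was no verdict. The green, orange and blue bottles were present; yellow was absent.

- **Loading:** I stood the three bottles in the caddy and slid it up the ramp by its post. The fingers slipped about 13 mm on the post near the lip. I let go, re-gripped and pushed again until the caddy sat flat on the platform.
- **Cranking:** I turned the handle five full anticlockwise turns at about a third of a turn per second, gripping the knob throughout. One 0.05 s camera pause fell at the half-turn of turn 3.
- **Unloading:** I stood all three bottles on the white tray.

**Last checks:**
- The final pictures show the bottles upright on the tray and the empty caddy in the bay beside the ramp. Everything else visible looked undisturbed, with no sign that the caddy had been knocked.
- The crank knob is within 0.6 px (about 2 mm) of its starting pixel, and the red lip is back at its starting column.
- The wrist force readings I printed stayed below about 35 N.
- Two readings disagreed slightly. Wrist and top camera positions differed by up to about 5 mm for most things, and by 9 mm for a first distant look at the handle. The tool ended about 1.5° off vertical after cranking, so the bottles were released very slightly tilted, 1–2 mm above the tray.

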